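Check the last block in the ratchet clamp and put the set away

ROBOT

A 6-joint arm with a two-finger parallel gripper is mounted at the origin on a cart in front of the work surface, level with it; the furniture and walls round the work are solid. World frame = base frame: x ahead of the robot, y to its left, z up, the work surface at z = 0. Lengths are in m, angles in degrees, forces in N, time in s.
With the tool pointing down it reaches from about 0.4 to 0.825 m from the base axis. Payload 7 kg.
Tool frame: the origin (TCP) lies midway between the tips of the shut fingers; the grasp point (between the pads) lies 19 mm behind it (ctrl.grasp_offset is the distance from the TCP to the grasp point, in m); z points along the fingers, x is the direction in which the jaws open and shut, and the axes are right-handed (so a half turn about z gives the same grasp; the last joint's range is limited). The gripper opens to 88 mm and grips with 3 to 60 N. Pads are 19 mm wide; open, the fingers measure 130 mm over their backs; the gripper's body (78 mm by 193 mm) begins 47 mm behind the grasp point.
Start: joints at [-53.394, 20.546, 0.682, 0, -70.136, -16.507], TCP at [0.232, -0.634, 0.227] pointing down, gripper open.
Joint ranges: [-176.03, 176.03], [-82.01, 121.73], [-58.28, 71.71], [-173.87, 95.51], [-174.79, -0.11], [-173.66, 173.66]. Speed limits (degrees/s): [136.94, 136.94, 172.46, 180, 180, 180].

INTERFACE

Orientations are given as [roll, pitch, yaw] about the fixed x, y, z axes, in that order (R = Rz(yaw) Ry(pitch) Rx(roll)).
In Python, from plant import sensors, snapshot, order, ctrl gives the robot as it stands.
- The arm moves only by the tool send_rows, never from a script. Its argument "commands" is a list of rows, each a list of 3 entries, a list of its own where there are three numbers: the closure, from 0 (fully open) to 1 (shut), then the shift along the world's x, y, z in units of 0.25 m (1.0 is 0.25 m), then the turn, a rotation vector about the world's x, y, z in units of 360 degrees (1.0 is 360 degrees). In form: [[hand, [x, y, z], [ax, ay, az]], ...]. A call has 1 to 12 rows; each row shifts and turns the pose as measured when the row begins; what a row does not reach is not made up. A row lasts 1/10 s, in which the tool goes at most 50 mm and 8.59 degrees, less where a joint would pass 70% of its speed; a pose out of reach is approached as far as the arm can. A call with a number of a shift or a turn outside -1 to 1 is refused whole. A call with a gripper value outside its range is refused whole. The fingers move at their own pace and stop on an object; the grip force is fixed at half the most. Time passes only in rows, so rows that do not move let the fingers close. It gives the time, the measured TCP pose, the force and the opening at its end, in the units of the state.
- sensors.get_obs(): the state, without advancing time (a new reading comes with each control period).
- snapshot(name): name is "scene" or "top"; returns a dict with "color" (400x640x3 uint8, blue, green, red), "z_map" (400x640 float32, m along the optical axis (not along the pixel's ray), 0 where there is no reading), "mtx" (3x3 intrinsics, pixels), "k1" (the pictures are not rectified: a ray, as slopes to the right and down, at radius r is drawn at 1 + k1 r^2 times it, then the intrinsics apply), "xyz" and "attitude" of the camera in the world. Camera axes: x right, y down, z forward; pixel columns grow to the right and rows downward; lengths in m; the calibration is good to about 2 mm. A picture is of the moment at which its call begins.
- order.close_job(): hands the job in, once; it reports no verdict.
The state is a dict: "clock": time; "joint_pos": joint angles; "qvel": joint speeds; "tau": joint torques, N m; "tool_pos": TCP position; "orientation": TCP orientation; "force": force on the tool from outside, world axes, zero at the start; "moment": the same for the moment, N m; "opening": finger opening in m.
Only numpy, scipy, OpenCV 4.12 (cv2) and the standard library are available. Lean on these libraries where they do the work, as an engineer would, in place of code of your own. Each camera call takes 0.05 s, during which the arm holds its last target.

TASK

The long pine block is the last of its set still to be checked: lay it flat on the bench with one end well in between the open jaws of the scissor clamp, pointing straight out from it, squeeze the clamp's handles together until the ratchet catches and holds by itself, then lay the steel straightedge flush along one long side of the clamped block, overlapping it by at least 50 mm, and let go of it. After that take the straightedge off and set it down on the bench a good hand's width from the block, and only then press the fixed handle's thumb pad down so that the ratchet lets go and the clamp springs open. Finally put the long block and every short spacer block away in the low parts box (pressing the plate on its top makes the drawer spring out), push the drawer shut until it latches, and leave the straightedge on the bench, the clamp open and the tape measure, marker and hex key where they are.

Things in the scene. Friction and masses are not known exactly. Their poses are not given: they have to be found in the camera images.
- long_block: plain pine block 130 x 30 x 20 mm, the one long narrow block; origin at the centre of its underside, long side along its y axis, 30 mm wide along x; about 0.05 kg
- spacer_1: short pine spacer block 110 x 35 x 22 mm with a dark knot on top; origin at the centre of its underside, long side along its y axis; about 0.06 kg; one to three spacers are there, in any of the places
- spacer_2: another short pine spacer block like spacer_1 (may be absent)
- spacer_3: another short pine spacer block like spacer_1 (may be absent)
- straightedge: plain steel straightedge, a straight bar 180 mm long (its x axis), 24 mm wide (y) and 16 mm tall (z), with three dark plugs along its top, lying on the bench; origin at the centre of its underside; 0.3 kg
- clamp: scissor clamp screwed to the bench on an aluminium plate 222 x 88 x 8 mm (x = -172 to 50, y = -42 to 46 mm); origin on the bench under the pivot, x axis towards the jaws, handles towards -x. Fixed jaw on the +y side, flat gripping face at y = +15 mm; moving jaw on the -y side. Jaws: x = 52 to 100 mm, 3 to 24 mm above the bench, so a block lies on the bench itself between them
- clamp_mouth (a point): point on the bench midway between the closed jaw faces (clamp frame x = 80, y = 0 mm); axes as the clamp's. Lay the block along x, its near end about 60 mm from the pivot. The moving jaw's face is parallel to the fixed one, 30 mm from it, at handle = 0.13 rad; open, it stands 7 mm (at x = 60) to 12 mm (at x = 100) further away. Closing it pushes the block to the fixed jaw
- handle (a joint): angle of the moving handle (rad): 0 open, grows as it is squeezed towards the fixed handle, stop at 0.235; a spring opens it. Ratchet teeth catch at 0.165 and at 0.200: squeeze a little past one and let go. The handle, on the +y side, is a bar 10 mm wide, 20 to 32 mm above the bench, reaching 136 mm back from the pivot
- handle_grip (a point): middle of the moving handle, 80 mm from the pivot, 26 mm above the bench. There (x = -80) the two handles measure 42 mm over their outer faces when open (y = -13 to +29) and 26 mm (y = -13 to +13) at 0.20 rad; with the block in, squeezing takes 10 to 15 N. A toothed bar crosses above the handles 109 to 121 mm behind the pivot, up to 42 mm above the bench
- thumb (a joint): downward bend of the springy fixed handle (rad), 0 at rest, at most 0.10; the fixed handle lies on the -y side (y = -13 to -3 mm) and does not swing. Pressing its thumb pad down 6 to 9 mm with about 3 to 5 N frees the teeth and the moving handle springs open
- thumb_pad (a point): centre of the top of the round thumb pad (34 mm across) at the end of the fixed handle, 152 mm behind the pivot, 32 mm above the bench at rest; the moving handle ends 16 mm nearer to the pivot than this point
- parts_box: low grey parts box, 190 mm deep (x), 285 mm wide (y), 66 mm tall, fixed on the bench; origin at the centre of its underside, its front faces its -x side with one flush drawer without a handle
- drawer (a joint): how far the drawer is out (m): 0 shut and latched, springs out by itself to 0.16 towards the box's -x when released; to shut it push it in with about 5 to 10 N, 2 to 6 mm past 0, until it latches
- drawer_floor (a point): centre of the drawer's inner floor, moves with the drawer, axes as the box's; 10 mm above the bench; inside 155 mm (x) by 246 mm (y), side and back walls up to 45 mm and the front panel up to 58 mm above the bench
- drawer_front (a point): middle of the outer face of the drawer's front panel, 45 mm above the bench, moves with the drawer; the panel is 10 mm thick, reaches from 5 to 58 mm above the bench and is 266 mm wide
- push_plate (a joint): how far the push plate on top of the box is pressed (m): 0 at rest, stop at 0.008; pressing it 4 to 7 mm with about 4 to 5.5 N releases the drawer; it springs back
- push_plate_top (a point): centre of the top of the dark square push plate (36 x 36 mm), 77 mm above the bench at rest
- tape_measure: tape measure lying by, to be left alone
- marker: marker pen lying by, to be left alone
- hex_key: T-handle hex key lying by, to be left alone

How it is judged:
By the outcome, as a careful person would: the job done as asked, in the order asked, and still so for the second after the job is handed in, with the robot touching nothing.
Of spacer_1, spacer_2, spacer_3 only 1 to 3 are there at a start; the rules pass over those that are not, and their reading is None.
At some moment in a run one of spacer_1, spacer_2, spacer_3, straightedge may be knocked a few centimetres aside while the robot is not near it.
Once in a run the grip may slacken for a moment while it holds something.
It also fails if it takes over 210 s, if anything falls off the work surface, if the arm or the gripper's body presses on something with over 40 N, if the wrist force passes 120 N, or if a joint passes its speed limit or range.

## Working session

There is one attempt and no reset: what is moved stays moved. The work goes in short steps, Python scripts to look and compute and a tool call to move; the robot and the scene stay as the last step left them, time stands still between calls to the robot, and variables do not carry over. Pictures are saved under pics/ and viewed, and the job is handed in when it is done.

Besides the shell and the picture viewer there is one more tool, called as name(argument=value, ...) on one line, values as JSON. send_rows: Moves the arm, as the interface text tells. Its arguments: {"type":"object","properties":{"commands":{"type":"array","items":{"type":"array"}}},"required":["commands"]}

```bash
ls; mkdir -p pics
python3 - <<'E'
from plant import sensors, snapshot, order, ctrl
import cv2,numpy as np
print(sensors.get_obs()); print(ctrl.grasp_offset)
for n in("scene","top"):
    s=snapshot(n); cv2.imwrite(f"pics/{n}0.png",s["color"]); print(n,s["mtx"],s["k1"],s["xyz"],s["attitude"])
E
```

```text
pics
{'clock': 0.0, 'joint_pos': array([-5.33944233e+01,  2.05919783e+01,  6.33025290e-01, -2.09784672e-02,
       -7.01359454e+01, -1.65053237e+01]), 'qvel': array([-0.11814243,  0.04451107,  0.05929809,  0.021183  ,  0.00965049,
        0.02515882]), 'tau': array([ 2.26515564e-03, -5.82724142e+01,  2.93050933e+01,  6.99721009e+00,
        6.93308990e-03, -1.43171255e-04]), 'tool_pos': array([ 0.23176081, -0.63343297,  0.22560818]), 'orientation': array([-1.79991945e+02, -9.65911795e-02,  1.10093102e+02]), 'force': array([ 0.34948213, -0.11745727, -0.98936354]), 'moment': array([-0.02498139, -0.00259433, -0.03533667]), 'opening': 0.08772738711560414}
0.0188
scene [[517.66162852   0.         319.58813817]
 [  0.         517.66162852 195.95286163]
 [  0.           0.           1.        ]] -0.14320216811425995 [-0.48942412  1.00736833  0.87276499] [-118.09906659   -0.16574824 -134.16259976]
top [[431.5402548    0.         323.00102684]
 [  0.         431.5402548  201.70561455]
 [  0.           0.           1.        ]] -0.09994577136128993 [ 0.34873929 -0.02114518  1.49108391] [-171.39349193    0.74165693  -91.35089957]
```

View pics/scene0.png

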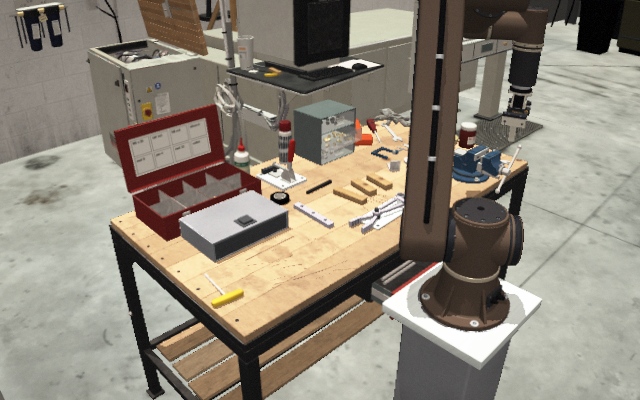

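View pics/top0.png

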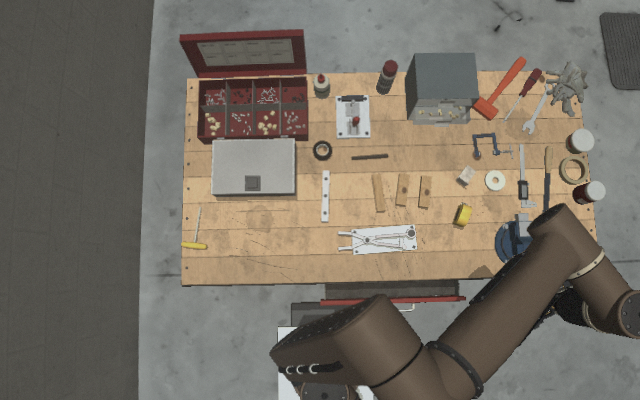

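```bash
cat > h.py <<'E'
import cv2,numpy as np
from scipy.spatial.transform import Rotation as R
from plant import sensors, snapshot, order, ctrl
def cam(s): return R.from_euler('xyz',s["attitude"],degrees=True).as_matrix(), np.array(s["xyz"])
def p2w(s,uv,z):
    uv=np.asarray(uv,float).reshape(-1,2); K=s["mtx"]
    d=(uv-[K[0,2],K[1,2]])/[K[0,0],K[1,1]]
    u=d.copy()
    for _ in range(20): u=d/(1+s["k1"]*(u**2).sum(1,keepdims=True))
    M,t=cam(s); r=np.c_[u,np.ones(len(u))]@M.T
    return t+r*((z-t[2])/r[:,2])[:,None]
def w2p(s,P):
    M,t=cam(s); c=(np.atleast_2d(P)-t)@M; u=c[:,:2]/c[:,2:]
    u=u*(1+s["k1"]*(u**2).sum(1,keepdims=True)); K=s["mtx"]
    return u*[K[0,0],K[1,1]]+[K[0,2],K[1,2]]
def crop(s,x0,y0,x1,y1,f,name):
    c=cv2.resize(s["color"][y0:y1,x0:x1],None,fx=f,fy=f,interpolation=cv2.INTER_CUBIC); cv2.imwrite("pics/"+name+".png",c)
def st():
    o=sensors.get_obs(); print("t",round(o["clock"],2),"tcp",o["tool_pos"].round(4),"ori",o["orientation"].round(2),"F",o["force"].round(1),"open",round(o["opening"],4))
E
python3 - <<'E'
from h import *
s=snapshot("top"); crop(s,320,130,480,260,5,"t1"); crop(s,170,120,340,260,4,"t2"); np.save("/tmp/top0.npy",s,allow_pickle=True)
s=snapshot("scene"); crop(s,260,160,420,245,5,"s1")
E
```

```text
(no output)
```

View pics/t1.png

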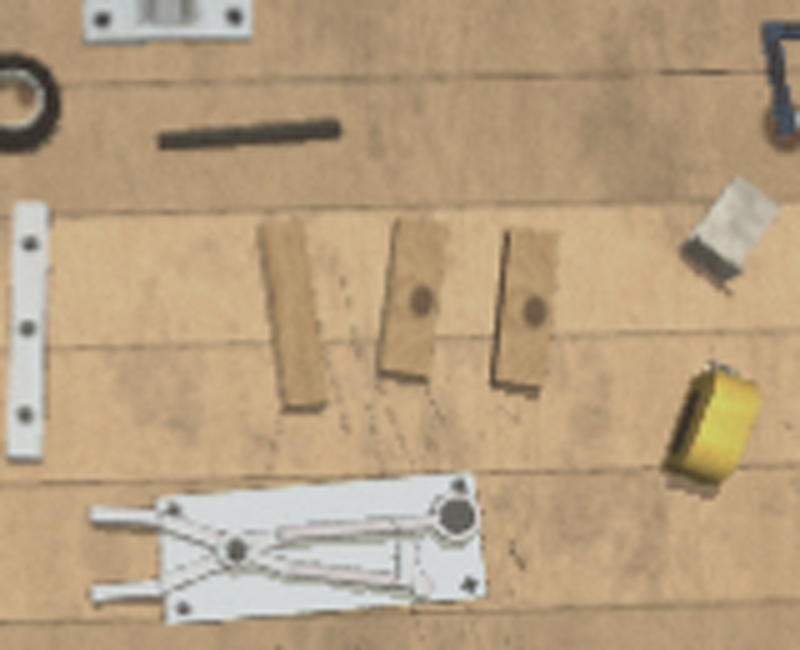

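View pics/t2.png

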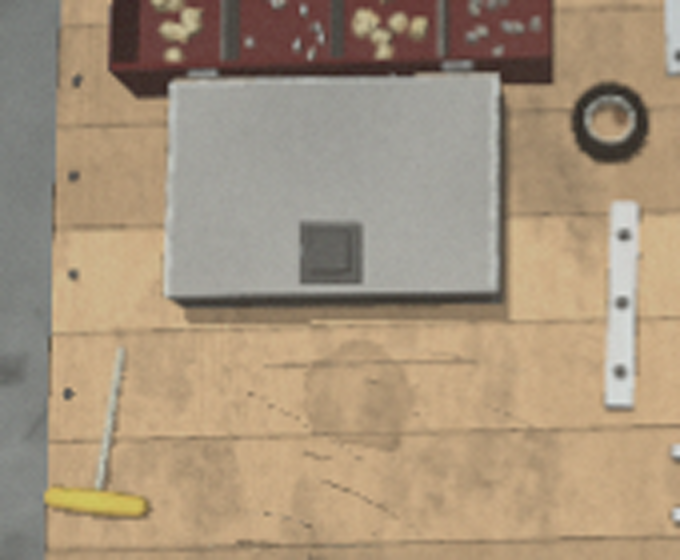

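View pics/s1.png

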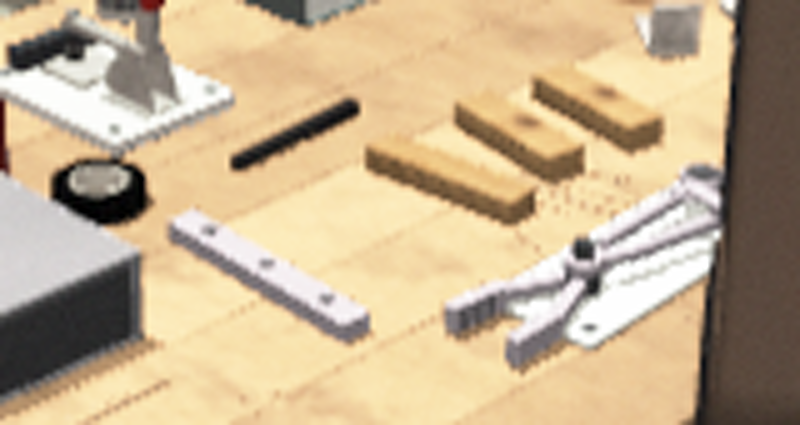

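```bash
cat >> h.py <<'E'
def cloud(s):
    z=s["z_map"]; h,w=z.shape; v,u=np.mgrid[:h,:w]; K=s["mtx"]
    d=np.stack([(u-K[0,2])/K[0,0],(v-K[1,2])/K[1,1]],-1).reshape(-1,2); q=d.copy()
    for _ in range(20): q=d/(1+s["k1"]*(q**2).sum(1,keepdims=True))
    M,t=cam(s); P=(np.c_[q,np.ones(len(q))]*z.reshape(-1,1))@M.T+t
    return P.reshape(h,w,3)
def blobs(s,zlo,zhi,box,amin=40):
    P=cloud(s); m=(P[...,2]>zlo)&(P[...,2]<zhi)&(s["z_map"]>0)
    m&=(P[...,0]>box[0])&(P[...,0]<box[1])&(P[...,1]>box[2])&(P[...,1]<box[3])
    n,l,stt,c=cv2.connectedComponentsWithStats(m.astype(np.uint8))
    for i in range(1,n):
        if stt[i,4]<amin: continue
        zz=np.median(P[l==i][:,2]); 
        uv=np.argwhere(l==i)[:,::-1].astype(float); W=p2w(s,uv,zz)
        r=cv2.minAreaRect((W[:,:2]*1000).astype(np.float32))
        a=r[2]; w,h=r[1]
        if w<h: a+=90
        print(stt[i,:5],"c",W[:,:2].mean(0).round(4),"rect c",np.round(r[0],1),"sz",np.round(sorted(r[1]),1),"long ang",round((a+90)%180-90,1),"z",zz.round(4))
E
python3 - <<'E'
from h import *
for n in ("top",):
    s=snapshot(n); P=cloud(s)
    for b in [(0.1,0.9,-0.6,0.6)]:
        blobs(s,0.008,0.09,b)
    b=P[230:238,330:338]; print(b[...,2].std(), b[...,2].mean())
    T=lambda x,y:(320+x/5,130+y/5)
    print("pivot",p2w(s,T(236,549),0.04),"pad",p2w(s,T(457,515),0.032))
    print("jawtips",p2w(s,[T(92,513),T(92,593)],0.024))
    print("plate corners",p2w(s,[T(160,497),T(470,474),T(485,595),T(167,623)],0.008))
    print("push",p2w(s,(170+331/4,120+253/4),.077))
    print("box top",p2w(s,[(170+a/4,120+b/4) for a,b in[(167,83),(499,74),(499,294),(167,296)]],.066))
E
```

```text
[407 103   7  17  70] c [ 0.8756 -0.3186] rect c [ 881.3 -320.5] sz [21.2 59.7] long ang -3.5 z 0.05
[473 105  16  14 121] c [ 0.8834 -0.582 ] rect c [ 887.6 -584.4] sz [42.2 58.6] long ang 48.8 z 0.0405
[ 197  106  112   93 6508] c [0.7252 0.2326] rect c [744.1 232.3] sz [319.9 388.9] long ang 89.6 z 0.0659
[336 107  34  32 849] c [ 0.85  -0.118] rect c [ 855.7 -119.4] sz [116. 118.] long ang 88.3 z 0.0162
[415 106  53  14 628] c [ 0.8652 -0.4196] rect c [ 865.4 -424. ] sz [ 47.4 182.6] long ang 89.2 z 0.0738
[285 112  15  13  68] c [0.8758 0.0969] rect c [875.1  96.5] sz [32.  53.4] long ang -37.5 z 0.0146
[413 122  29   5  54] c [ 0.8217 -0.371 ] rect c [ 820.5 -369.3] sz [12.9 96.5] long ang 86.7 z 0.083
[472 133  15  24 120] c [ 0.7756 -0.564 ] rect c [ 765.8 -574.1] sz [52.7 84.4] long ang 1.3 z 0.0122
[313 140  19  20 214] c [ 0.7577 -0.0082] rect c [757.2  -7.3] sz [63.4 66.3] long ang -45.6 z 0.019
[351 153  37   7 104] c [ 0.7321 -0.1757] rect c [ 729.2 -173.7] sz [ 16.6 127.7] long ang -86.5 z 0.0124
[321 170   9  53 345] c [ 0.591  -0.0159] rect c [592.8 -16.5] sz [ 24.2 
[... 749 characters left out ...]
182
[ 337  224   80   31 1166] c [ 0.4392 -0.2   ] rect c [ 436.8 -187.5] sz [ 87.1 268.8] long ang -86.8 z 0.0151
0.005612928862350554 0.0018266561803392152
pivot [[ 0.4356343  -0.15287597  0.04      ]] pad [[ 0.45506635 -0.30451876  0.032     ]]
jawtips [[ 0.46357017 -0.05726836  0.024     ]
 [ 0.40931887 -0.05573402  0.024     ]]
plate corners [[ 0.47466518 -0.10478057  0.008     ]
 [ 0.48490664 -0.31967939  0.008     ]
 [ 0.40135575 -0.32572512  0.008     ]
 [ 0.38824426 -0.1067677   0.008     ]]
push [[0.63173418 0.22611621 0.077     ]]
box top [[0.78765165 0.37159595 0.066     ]
 [0.78637033 0.08386718 0.066     ]
 [0.59507125 0.08629539 0.066     ]
 [0.60079717 0.36793637 0.066     ]]
```

send_rows(commands=[[0.36,[0.13,0.146,0],[0,0,-0.0035]],[0.36,[0.13,0.146,0],[0,0,-0.0035]],[0.36,[0.13,0.146,0],[0,0,-0.0035]],[0.36,[0.13,0.146,0],[0,0,-0.0035]],[0.36,[0.13,0.146,0],[0,0,-0.0035]],[0.36,[0.13,0.146,0],[0,0,-0.0035]],[0.36,[0.13,0.146,0],[0,0,-0.0035]],[0.36,[0.13,0.146,0],[0,0,-0.0035]],[0.36,[0.13,0.146,0],[0,0,-0.0035]],[0.36,[0.13,0.146,0],[0,0,-0.0035]],[0.36,[0.13,0.146,0],[0,0,-0.0035]],[0.36,[0.1,0.1,0],[0,0,-0.0035]]])

```text
clock: 1.45
tool_pos: [0.6179, -0.1957, 0.2252]
orientation: [180.0, -0.1, 93.9]
force: [0.9, -1.4, 1.0]
opening: 0.056
```

```bash
cat >> h.py <<'E'
def dl(x,y,z,yaw):
    o=sensors.get_obs(); d=(np.array([x,y,z])-o["tool_pos"])/.25
    R0=R.from_euler('xyz',o["orientation"],degrees=True); R1=R.from_euler('xyz',[180,0,yaw],degrees=True)
    print("shift units",d.round(3),"turn units",((R1*R0.inv()).as_rotvec()/2/np.pi).round(4));
E
python3 -c "
from h import *
st(); print(sensors.get_obs()['joint_pos']); dl(.625,-.196,.1,95)"
```

```text
t 1.45 tcp [ 0.6179 -0.1957  0.2252] ori [ 1.7998e+02 -1.1000e-01  9.3900e+01] F [ 0.9 -1.4  1. ] open 0.056
[ -0.42705298  18.10266115  -3.01768915  -0.11791479 -68.86844452
 -85.63138887]
shift units [ 0.028 -0.001 -0.501] turn units [-0.0003  0.      0.0031]
```

send_rows(commands=[[0.36,[0.028,0,-0.17],[0,0,0.003]],[0.36,[0,0,-0.17],[0,0,0]],[0.36,[0,0,-0.16],[0,0,0]],[0.36,[0,0,-0.12],[0,0,0]],[0.36,[0,0,0],[0,0,0]]])

```text
clock: 1.95
tool_pos: [0.6297, -0.1897, 0.0662]
orientation: [179.7, -0.1, 95.4]
force: [-0.6, 0.3, -0.6]
opening: 0.0563
```

```bash
python3 -c "
from h import *
st(); dl(.625,-.196,.004,95)
s=snapshot('top');crop(s,330,140,470,240,5,'t3')
s=snapshot('scene');crop(s,300,150,420,230,6,'s3')"
```

```text
t 1.95 tcp [ 0.6297 -0.1897  0.0662] ori [ 1.7971e+02 -5.0000e-02  9.5420e+01] F [-0.6  0.3 -0.6] open 0.0563
shift units [-0.019 -0.025 -0.249] turn units [-0.0002  0.0008 -0.0012]
```

View pics/t3.png

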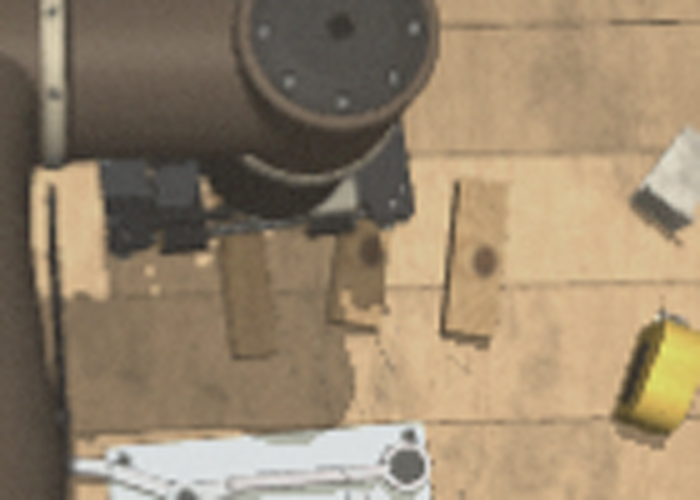

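View pics/s3.png

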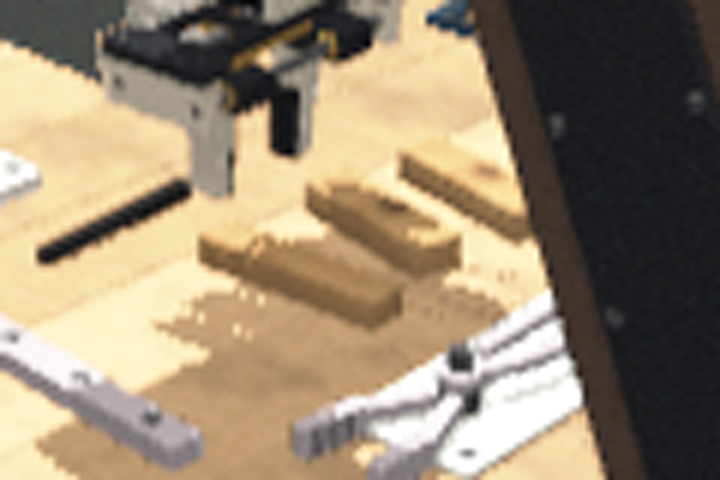

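send_rows(commands=[[0.36,[-0.018,-0.025,0],[0,0,-0.001]],[0.36,[0,0,0],[0,0,0]],[0.36,[0,0,-0.12],[0,0,0]]])

```text
clock: 2.35
tool_pos: [0.6345, -0.1984, 0.0511]
orientation: [178.4, 0.3, 95.1]
force: [1.7, -0.3, -0.6]
opening: 0.0561
```

```bash
python3 -c "
from h import *
st(); dl(.625,-.196,.004,95)"
```

```text
t 2.35 tcp [ 0.6345 -0.1984  0.0511] ori [178.42   0.27  95.15] F [ 1.7 -0.3 -0.6] open 0.0561
shift units [-0.038  0.009 -0.188] turn units [ 0.0004  0.0045 -0.0004]
```

send_rows(commands=[[0.36,[0,0,0],[0,0,0]],[0.36,[0,0,0],[0,0,0]]])

```text
clock: 2.55
tool_pos: [0.6338, -0.1989, 0.0517]
orientation: [178.4, 0.3, 95.1]
force: [0.7, 0.4, 0.4]
opening: 0.0563
```

```bash
python3 -c "
from h import *
st(); dl(.625,-.196,.004,95)"
```

```text
t 2.55 tcp [ 0.6338 -0.1989  0.0517] ori [178.45   0.26  95.09] F [0.7 0.4 0.4] open 0.0563
shift units [-0.035  0.012 -0.191] turn units [ 0.0003  0.0044 -0.0003]
```

send_rows(commands=[[0.36,[-0.017,0.006,0],[0,0.0022,0]],[0.36,[-0.017,0.006,0],[0,0.0022,0]],[0.36,[0,0,0],[0,0,0]]])

```text
clock: 2.85
tool_pos: [0.6263, -0.196, 0.0559]
orientation: [179.9, 0.2, 95.1]
force: [-0.2, 0.4, -0.0]
opening: 0.0564
```

```bash
python3 -c "
from h import *
st(); dl(.625,-.196,.004,95)"
```

```text
t 2.85 tcp [ 0.6263 -0.196   0.0559] ori [1.799e+02 1.600e-01 9.510e+01] F [-0.2  0.4 -0. ] open 0.0564
shift units [-0.005  0.    -0.207] turn units [ 0.0004  0.0003 -0.0003]
```

send_rows(commands=[[0.36,[-0.003,0,-0.05],[0,0,0]],[0.36,[0,0,-0.05],[0,0,0]],[0.36,[0,0,-0.05],[0,0,0]],[0.36,[0,0,0],[0,0,0]]])

```text
clock: 3.25
tool_pos: [0.6254, -0.1957, 0.0155]
orientation: [179.9, 0.2, 95.1]
force: [-0.9, 0.6, -0.9]
opening: 0.0556
```

```bash
python3 -c "
from h import *
st(); dl(.625,-.196,.004,95)"
```

```text
t 3.25 tcp [ 0.6254 -0.1957  0.0155] ori [1.7986e+02 1.6000e-01 9.5110e+01] F [-0.9  0.6 -0.9] open 0.0556
shift units [-0.002 -0.001 -0.046] turn units [ 0.0004  0.0004 -0.0003]
```

Good tracking at slow speed. Down and grip.

send_rows(commands=[[0.36,[0,0,-0.03],[0,0,0]],[0.36,[0,0,-0.015],[0,0,0]],[0.36,[0,0,0],[0,0,0]],[0.8,[0,0,0],[0,0,0]],[0.8,[0,0,0],[0,0,0]],[0.8,[0,0,0],[0,0,0]],[0.8,[0,0,0],[0,0,0]],[0.8,[0,0,0],[0,0,0]]])

```text
clock: 4.05
tool_pos: [0.6256, -0.1959, 0.003]
orientation: [179.9, 0.2, 95.1]
force: [-0.2, 0.2, -0.6]
opening: 0.0295
```

```bash
python3 -c "
from h import *
st()
s=snapshot('scene');crop(s,300,150,420,230,6,'s4')"
```

```text
t 4.05 tcp [ 0.6256 -0.1959  0.003 ] ori [1.7989e+02 1.7000e-01 9.5120e+01] F [-0.2  0.2 -0.6] open 0.0295
```

View pics/s4.png

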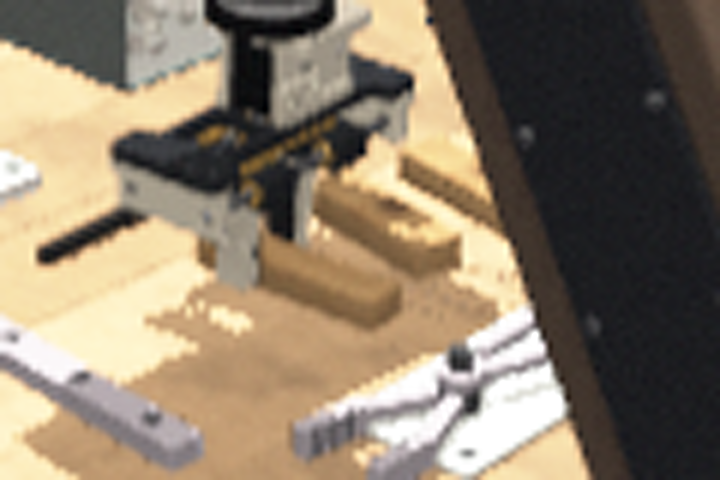

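send_rows(commands=[[0.8,[0,0,0.1],[0,0,0]],[0.8,[0,0,0.12],[0,0,0]],[0.8,[0,0,0.12],[0,0,0]],[0.8,[0,0,0.06],[0,0,0.01]],[0.8,[-0.07,0.06,0],[0,0,0.019]],[0.8,[-0.07,0.07,0],[0,0,0.019]],[0.8,[-0.07,0.07,0],[0,0,0.019]],[0.8,[-0.07,0.07,0],[0,0,0.019]],[0.8,[-0.07,0.07,0],[0,0,0.019]],[0.8,[-0.07,0.07,0],[0,0,0.019]],[0.8,[-0.07,0.07,0],[0,0,0.019]],[0.8,[0,0,0],[0,0,0]]])

```text
clock: 5.3
tool_pos: [0.4969, -0.0728, 0.107]
orientation: [179.8, 0.3, 148.6]
force: [-0.1, 0.2, -0.0]
opening: 0.0302
```

```bash
python3 -c "
from h import *
st(); dl(.4308,-.0026,.06,183.1)"
```

```text
t 5.3 tcp [ 0.4969 -0.0728  0.107 ] ori [179.84   0.29 148.6 ] F [-0.1  0.2 -0. ] open 0.0302
shift units [-0.264  0.281 -0.188] turn units [-0.0002  0.0009  0.0958]
```

send_rows(commands=[[0.8,[-0.04,0.045,0],[0,0,0.014]],[0.8,[-0.04,0.045,0],[0,0,0.016]],[0.8,[-0.04,0.045,0],[0,0,0.016]],[0.8,[-0.04,0.045,0],[0,0,0.016]],[0.8,[-0.04,0.045,0],[0,0,0.016]],[0.8,[-0.03,0.03,0],[0,0,0.01]],[0.8,[-0.01,0.01,0],[0,0,0.006]],[0.8,[0,0,0],[0,0,0]]])

```text
clock: 6.1
tool_pos: [0.4368, -0.0042, 0.1089]
orientation: [179.7, 0.6, -176.5]
force: [0.0, 0.7, -0.9]
opening: 0.0296
```

```bash
python3 -c "
from h import *
st(); dl(.4308,-.0026,.06,183.1)"
```

```text
t 6.1 tcp [ 0.4368 -0.0042  0.1089] ori [ 179.71    0.56 -176.54] F [ 0.   0.7 -0.9] open 0.0296
shift units [-0.024  0.006 -0.196] turn units [-0.0009  0.0015 -0.001 ]
```

send_rows(commands=[[0.8,[-0.012,0.003,-0.05],[0,0.001,-0.001]],[0.8,[-0.01,0.003,-0.06],[-0.001,0,0]],[0.8,[0,0,-0.06],[0,0,0]],[0.8,[0,0,0],[0,0,0]]])

```text
clock: 6.5
tool_pos: [0.4317, -0.0032, 0.0637]
orientation: [-180.0, 0.2, -177.4]
force: [-0.3, -0.3, 0.1]
opening: 0.0298
```

```bash
python3 -c "
from h import *
st(); dl(.4308,-.0026,.04,183.1)
s=snapshot('top');crop(s,300,190,430,270,6,'t5')
P=cloud(s)
s=snapshot('scene');crop(s,300,170,420,260,6,'s5')"
```

```text
t 6.5 tcp [ 0.4317 -0.0032  0.0637] ori [-179.99    0.21 -177.42] F [-0.3 -0.3  0.1] open 0.0298
shift units [-0.004  0.002 -0.095] turn units [0.     0.0006 0.0014]
```

View pics/t5.png

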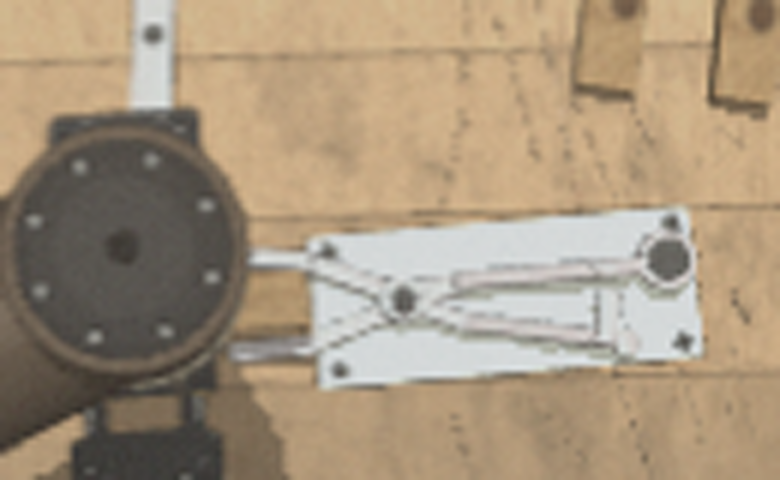

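View pics/s5.png

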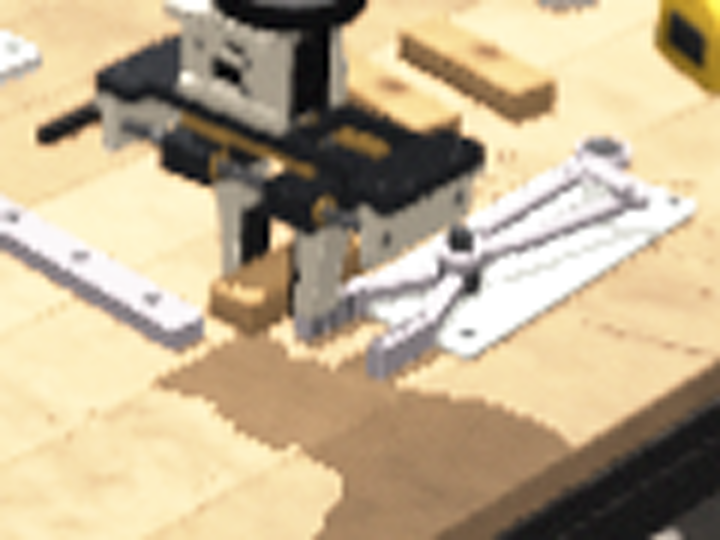

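send_rows(commands=[[0.8,[-0.004,0.002,-0.04],[0,0,0.0014]],[0.8,[0,0,-0.05],[0,0,0]],[0.8,[0,0,-0.05],[0,0,0]],[0.8,[0,0,0],[0,0,0]]])

```text
clock: 7.0
tool_pos: [0.4336, -0.0019, 0.0298]
orientation: [179.9, 0.6, -176.9]
force: [-0.5, -0.3, -0.2]
opening: 0.0299
```

```bash
python3 -c "
from h import *
st(); dl(.4308,-.0026,.0035,183.1)
s=snapshot('scene');crop(s,300,170,420,260,6,'s6')"
```

```text
t 7.0 tcp [ 0.4336 -0.0019  0.0298] ori [ 179.9     0.58 -176.88] F [-0.5 -0.3 -0.2] open 0.0299
shift units [-0.011 -0.003 -0.105] turn units [-0.0004  0.0016 -0.    ]
```

View pics/s6.png

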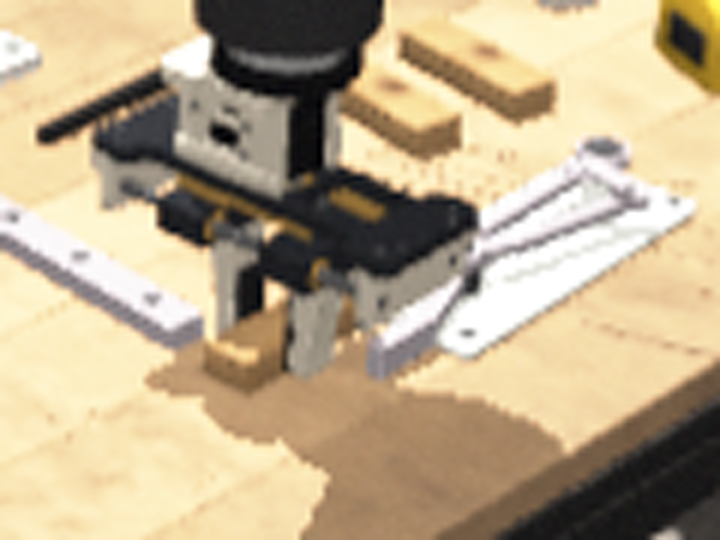

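send_rows(commands=[[0.8,[-0.011,-0.003,0],[0,0.0016,0]],[0.8,[0,0,0],[0,0,0]],[0.8,[0,0,0],[0,0,0]]])

```text
clock: 7.35
tool_pos: [0.4322, -0.0022, 0.0319]
orientation: [179.8, 0.1, -176.9]
force: [-1.3, 0.3, -0.9]
opening: 0.0297
```

```bash
python3 -c "
from h import *
st(); dl(.4308,-.0026,.0035,183.1)"
```

```text
t 7.35 tcp [ 0.4322 -0.0022  0.0319] ori [ 1.7981e+02  1.3000e-01 -1.7686e+02] F [-1.3  0.3 -0.9] open 0.0297
shift units [-0.006 -0.002 -0.114] turn units [-0.0006  0.0003 -0.0001]
```

send_rows(commands=[[0.8,[-0.008,-0.002,-0.03],[0,0,0]],[0.8,[-0.002,0,-0.04],[0,0,0]],[0.8,[-0.002,0,-0.03],[0,0,0]],[0.8,[0,0,0],[0,0,0]]])

```text
clock: 7.75
tool_pos: [0.4296, -0.0024, 0.0063]
orientation: [179.7, 0.3, -176.9]
force: [-0.8, -0.1, -1.5]
opening: 0.0296
```

```bash
python3 -c "
from h import *
st(); dl(.4308,-.0026,.0035,183.1)"
```

```text
t 7.75 tcp [ 0.4296 -0.0024  0.0063] ori [ 179.74    0.3  -176.87] F [-0.8 -0.1 -1.5] open 0.0296
shift units [ 0.005 -0.001 -0.011] turn units [-0.0008  0.0008 -0.0001]
```

send_rows(commands=[[0.8,[0,0,-0.011],[0,0,0]],[0.8,[0,0,0],[0,0,0]],[0.3,[0,0,0],[0,0,0]],[0.3,[0,0,0],[0,0,0]],[0.3,[0,0,0],[0,0,0]],[0.3,[0,0,0.06],[0,0,0]],[0.3,[0,0,0.1],[0,0,0]],[0.3,[0,0,0.12],[0,0,0]],[0.2,[0,-0.1,0.05],[0,0,0]],[0.2,[0,-0.15,0],[0,0,0]],[0.2,[0,-0.15,0],[0,0,0]],[0.2,[0,-0.15,0],[0,0,0]]])

```text
clock: 8.95
tool_pos: [0.4312, -0.1409, 0.0918]
orientation: [179.8, 0.6, -176.4]
force: [1.2, -0.1, -0.7]
opening: 0.0698
```

```bash
python3 -c "
from h import *
st(); dl(.436,-.233,.07,183.1)
s=snapshot('scene');crop(s,280,160,420,260,5,'s7')
s=snapshot('top');crop(s,300,190,430,270,6,'t7');blobs(s,.015,.03,(.3,.55,-.15,.08))"
```

```text
t 8.95 tcp [ 0.4312 -0.1409  0.0918] ori [ 179.77    0.62 -176.37] F [ 1.2 -0.1 -0.7] open 0.0698
shift units [ 0.019 -0.368 -0.087] turn units [-0.0007  0.0017 -0.0015]
[322 208   7  12  55] c [ 0.5323 -0.014 ] rect c [531.  -13.2] sz [20.7 38.1] long ang -1.4 z 0.0174
```

View pics/t7.png

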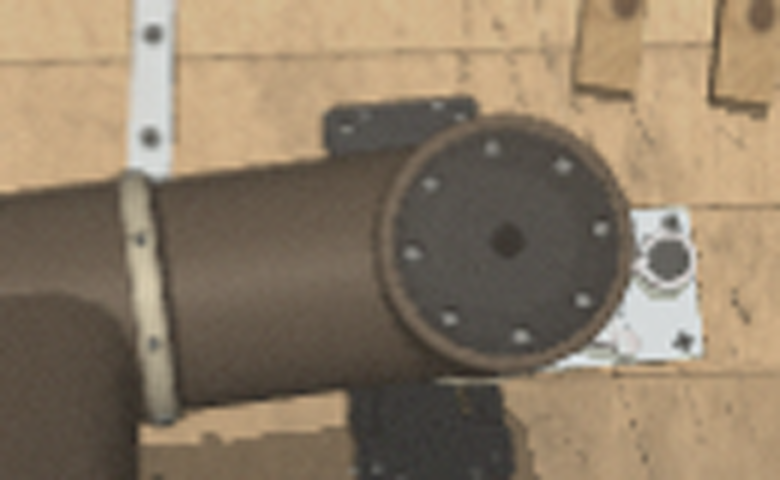

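View pics/s7.png

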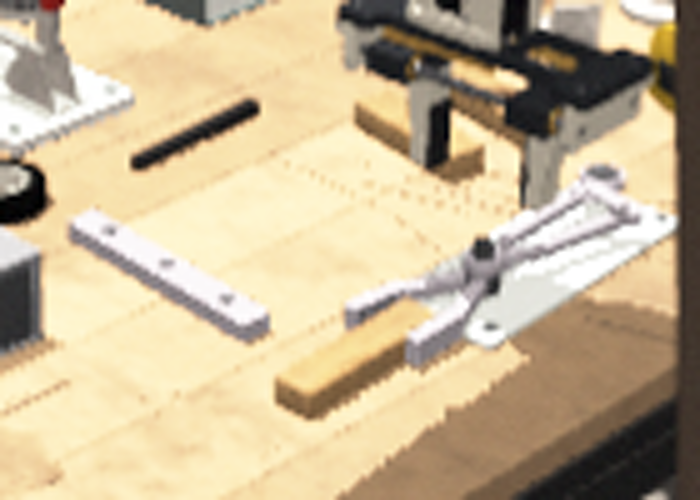

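send_rows(commands=[[0.1,[0.009,-0.1,0],[0,0.0008,-0.0015]],[0.1,[0.009,-0.1,0],[0,0.0008,0]],[0.1,[0.009,-0.1,0],[0,0,0]],[0.1,[0.009,-0.06,0],[0,0,0]],[0.1,[0,0,0],[0,0,0]],[0.1,[0,0,0],[0,0,0]]])

```text
clock: 9.65
tool_pos: [0.4393, -0.2359, 0.0914]
orientation: [179.7, -0.0, -177.4]
force: [-0.2, 0.1, 0.0]
opening: 0.079
```

```bash
python3 -c "
from h import *
st(); dl(.4403,-.233,.013,183.1)"
```

```text
t 9.65 tcp [ 0.4393 -0.2359  0.0914] ori [ 1.7972e+02 -2.0000e-02 -1.7739e+02] F [-0.2  0.1  0. ] open 0.079
shift units [ 0.004  0.011 -0.314] turn units [-0.0008 -0.0001  0.0014]
```

send_rows(commands=[[0.1,[0.004,0.011,-0.05],[-0.0008,0,0.0014]],[0.1,[0,0,-0.06],[0,0,0]],[0.1,[0,0,-0.06],[0,0,0]],[0.1,[0,0,-0.05],[0,0,0]],[0.1,[0,0,0],[0,0,0]]])

```text
clock: 10.15
tool_pos: [0.4406, -0.2285, 0.0359]
orientation: [-180.0, 0.1, -176.7]
force: [0.4, -0.6, 0.4]
opening: 0.079
```

```bash
python3 -c "
from h import *
st(); dl(.4403,-.233,.013,183.1)
s=snapshot('scene');crop(s,280,160,420,260,5,'s8')"
```

```text
t 10.15 tcp [ 0.4406 -0.2285  0.0359] ori [-1.7999e+02  1.1000e-01 -1.7668e+02] F [ 0.4 -0.6  0.4] open 0.079
shift units [-0.001 -0.018 -0.092] turn units [ 0.      0.0003 -0.0006]
```

View pics/s8.png

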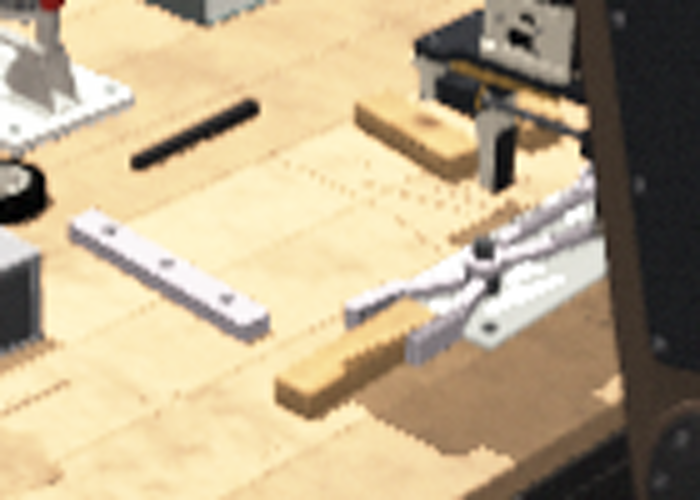

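send_rows(commands=[[0.1,[-0.001,-0.018,-0.04],[0,0,-0.0006]],[0.1,[0,0,-0.03],[0,0,0]],[0.1,[0,0,-0.02],[0,0,0]],[0.1,[0,0,0],[0,0,0]]])

```text
clock: 10.6
tool_pos: [0.4422, -0.2328, 0.0143]
orientation: [-179.9, 0.3, -176.8]
force: [0.4, 0.4, -0.3]
opening: 0.079
```

```bash
python3 -c "
from h import *
st(); dl(.4403,-.233,.013,183.1)"
```

```text
t 10.6 tcp [ 0.4422 -0.2328  0.0143] ori [-179.94    0.34 -176.81] F [ 0.4  0.4 -0.3] open 0.079
shift units [-0.008 -0.001 -0.005] turn units [ 0.0001  0.001  -0.0003]
```

send_rows(commands=[[0.1,[-0.008,0,-0.004],[0,0.001,0]],[0.1,[0,0,0],[0,0,0]],[0.4,[0,0,0],[0,0,0]],[0.5,[0,0,0],[0,0,0]],[0.6,[0,0,0],[0,0,0]],[0.66,[0,0,0],[0,0,0]],[0.7,[0,0,0],[0,0,0]],[0.7,[0,0,0],[0,0,0]]])

```text
clock: 11.4
tool_pos: [0.4375, -0.2332, 0.0133]
orientation: [-180.0, -0.3, -176.9]
force: [-3.8, -2.2, 1.1]
opening: 0.0366
```

```bash
python3 -c "
from h import *
st(); dl(.4403,-.233,.013,183.1)"
```

```text
t 11.4 tcp [ 0.4375 -0.2332  0.0133] ori [-179.98   -0.27 -176.87] F [-3.8 -2.2  1.1] open 0.0366
shift units [ 0.011  0.001 -0.001] turn units [ 0.0001 -0.0007 -0.0001]
```

send_rows(commands=[[0.75,[0.004,0,0],[0,0,0]],[0.75,[0.004,0,0],[0,0,0]],[0.75,[0,0,0],[0,0,0]],[0.75,[0,0,0],[0,0,0]],[0.75,[0,0,0],[0,0,0]]])

```text
clock: 11.9
tool_pos: [0.4423, -0.2333, 0.0133]
orientation: [-179.9, -0.1, -176.7]
force: [0.8, -1.0, -1.5]
opening: 0.0225
```

```bash
python3 -c "
from h import *
st(); dl(.4403,-.233,.013,183.1)"
```

```text
t 11.9 tcp [ 0.4423 -0.2333  0.0133] ori [-1.7992e+02 -5.0000e-02 -1.7673e+02] F [ 0.8 -1.  -1.5] open 0.0225
shift units [-0.008  0.001 -0.001] turn units [ 0.0002 -0.0001 -0.0005]
```

send_rows(commands=[[0.6,[0,0,0],[0,0,0]],[0.3,[0,0,0],[0,0,0]],[0.2,[0,0,0],[0,0,0]],[0.2,[0,0,0],[0,0,0]],[0.2,[0,0,0],[0,0,0]],[0.2,[0,0,0.06],[0,0,0]],[0.2,[0,0,0.1],[0,0,0]],[0.2,[0,0,0.15],[0,0,0]],[0.2,[0,0,0.15],[0,0,0]],[0.2,[0.15,0.1,0.1],[0,0,0]],[0.2,[0.15,0.1,0],[0,0,0]],[0.2,[0.15,0.1,0],[0,0,0]]])

```text
clock: 13.1
tool_pos: [0.5514, -0.1585, 0.1605]
orientation: [180.0, 0.0, -177.2]
force: [0.8, -0.9, -0.2]
opening: 0.0698
```

```bash
python3 -c "
from h import *
st()
s=snapshot('scene');crop(s,280,160,420,260,5,'s9')
s=snapshot('top');crop(s,300,130,430,270,4,'t9');blobs(s,.012,.03,(.3,.75,-.15,.08))"
```

```text
t 13.1 tcp [ 0.5514 -0.1585  0.1605] ori [ 1.7996e+02  3.0000e-02 -1.7721e+02] F [ 0.8 -0.9 -0.2] open 0.0698
[325 200   4  22  71] c [ 0.5417 -0.019 ] rect c [541.4 -18.6] sz [10.4 72.9] long ang -1.4 z 0.0172
[331 234  35  16 334] c [ 0.4333 -0.0817] rect c [432.7 -89.1] sz [ 50.9 115.5] long ang 88.6 z 0.0218
```

View pics/s9.png

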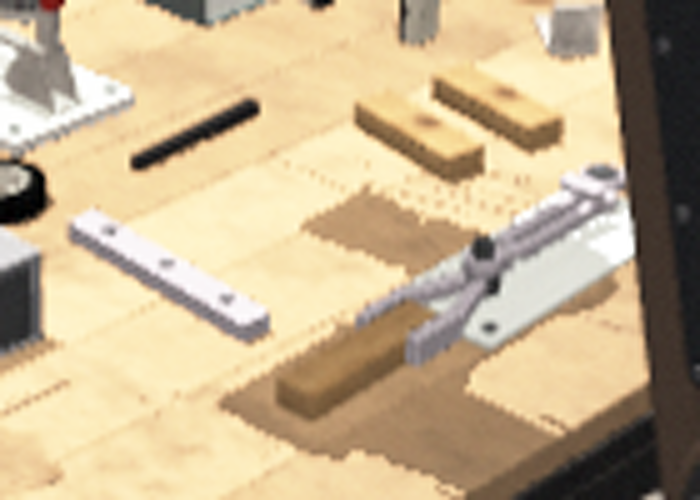

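View pics/t9.png

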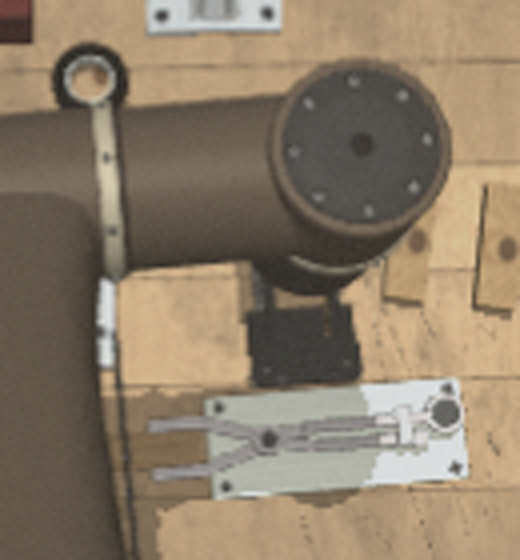

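```bash
python3 -c "
from h import *
s=np.load('/tmp/top0.npy',allow_pickle=True).item()
g=cv2.cvtColor(s['color'],cv2.COLOR_BGR2GRAY)
m=(g>150).astype(np.uint8); m[:, :318]=0; m[:,334:]=0; m[:165]=0; m[226:]=0
c,_=cv2.findContours(m,cv2.RETR_EXTERNAL,cv2.CHAIN_APPROX_NONE)
c=max(c,key=cv2.contourArea); W=p2w(s,c.reshape(-1,2),.016)
r=cv2.minAreaRect((W[:,:2]*1000).astype(np.float32)); print(r)
vx=cv2.fitLine((W[:,:2]*1000).astype(np.float32),cv2.DIST_L2,0,.01,.01).ravel(); print(vx, np.degrees(np.arctan(vx[1]/vx[0])))
print(p2w(s,[(326,178.6),(325.4,195.6),(325,212.6)],.016))
st(); dl(.559,-.0145,.08,266.5)
"
```

```text
((596.8084716796875, -16.36321258544922), (52.52185821533203, 210.9719696044922), 88.47843170166016)
[ 9.9966359e-01 -2.5935879e-02  6.0482117e+02 -1.6836168e+01] -1.486183
[[ 0.65358511 -0.01969294  0.016     ]
 [ 0.59357951 -0.01613323  0.016     ]
 [ 0.53428726 -0.01330787  0.016     ]]
t 13.2 tcp [ 0.5547 -0.157   0.1596] ori [-1.8000e+02  6.0000e-02 -1.7698e+02] F [-0.6 -0.  -0.7] open 0.07
shift units [ 0.017  0.57  -0.319] turn units [-1.000e-04  1.000e-04  2.319e-01]
```

send_rows(commands=[[0.43,[0,0.05,0],[0,0,0.015]],[0.43,[0.002,0.05,0],[0,0,0.019]],[0.43,[0.002,0.05,0],[0,0,0.019]],[0.43,[0.002,0.05,-0.02],[0,0,0.019]],[0.43,[0.002,0.05,-0.02],[0,0,0.019]],[0.43,[0.002,0.05,-0.02],[0,0,0.019]],[0.43,[0.002,0.05,-0.02],[0,0,0.019]],[0.43,[0.002,0.05,-0.02],[0,0,0.019]],[0.43,[0.002,0.05,-0.02],[0,0,0.019]],[0.43,[0,0.05,-0.02],[0,0,0.019]],[0.43,[0,0.03,-0.02],[0,0,0.019]],[0.43,[0,0,0],[0,0,0]]])

```text
clock: 14.4
tool_pos: [0.5586, -0.0185, 0.1169]
orientation: [180.0, 0.1, -100.2]
force: [-0.0, 0.5, -0.4]
opening: 0.0499
```

```bash
python3 -c "
from h import *
st(); dl(.559,-.0145,.08,266.8);print(sensors.get_obs()['joint_pos'])
s=snapshot('scene');crop(s,260,160,420,260,5,'s10')
s=snapshot('top');crop(s,300,130,430,270,4,'t10')"
```

```text
t 14.4 tcp [ 0.5586 -0.0185  0.1169] ori [ 1.7995e+02  1.3000e-01 -1.0016e+02] F [-0.   0.5 -0.4] open 0.0499
shift units [ 0.001  0.016 -0.148] turn units [-0.0004 -0.0001  0.0193]
[ 18.07516099  15.30963264 -22.41180327  -0.17088804 -52.25840792
  61.86740618]
```

View pics/s10.png

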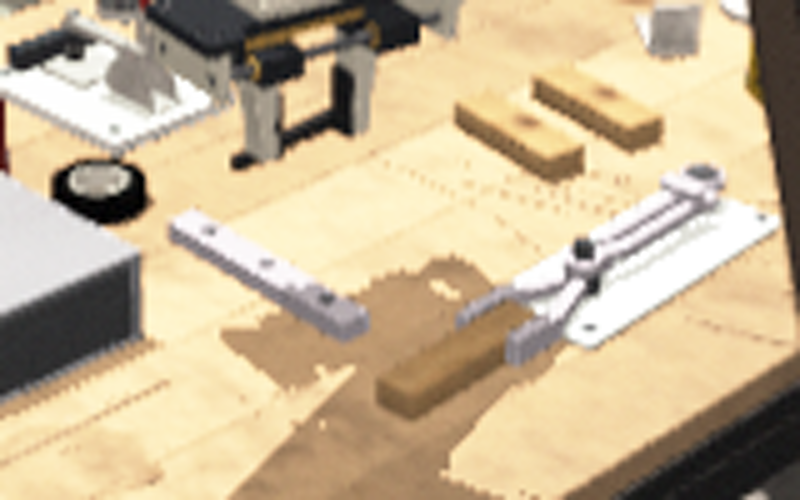

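View pics/t10.png

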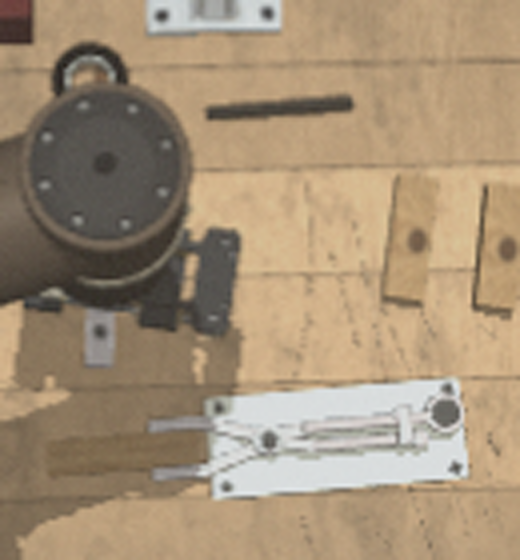

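send_rows(commands=[[0.43,[0,0.008,-0.05],[0,0,0.01]],[0.43,[0,0.008,-0.06],[0,0,0.009]],[0.43,[0,0,-0.06],[0,0,0]],[0.43,[0,0,-0.05],[0,0,0]],[0.43,[0,0,0],[0,0,0]]])

```text
clock: 15.0
tool_pos: [0.5605, -0.0172, 0.0633]
orientation: [-179.7, 0.2, -94.4]
force: [-0.6, 0.4, 0.1]
opening: 0.0499
```

```bash
python3 -c "
from h import *
st(); dl(.559,-.0145,.004,266.8)
s=snapshot('top');crop(s,300,180,400,260,7,'t11');blobs(s,.012,.03,(.3,.5,-.15,.08))
P=cloud(s)
m=(P[...,2]>.016)&(P[...,2]<.03)&(P[...,0]>.38)&(P[...,0]<.48)&(P[...,1]>-.045)&(P[...,1]<.1)
uv=np.argwhere(m)[:,::-1].astype(float); W=p2w(s,uv,.020)
print(W.min(0),W.max(0)); 
for a in np.arange(-.045,.045,.01):
  q=W[(W[:,1]>a)&(W[:,1]<=a+.01)]
  if len(q): print(round(a+.005,3),q[:,0].min().round(4),q[:,0].max().round(4))
"
```

```text
t 15.0 tcp [ 0.5605 -0.0172  0.0633] ori [-179.75    0.22  -94.38] F [-0.6  0.4  0.1] open 0.0499
shift units [-0.006  0.011 -0.237] turn units [-0.0006  0.0007  0.0033]
[312 233  53  17 519] c [ 0.4319 -0.0535] rect c [432.3 -54.6] sz [ 52.  177.7] long ang -87.6 z 0.0211
[ 0.4130427 -0.0449908  0.02     ] [0.44601098 0.03369933 0.02      ]
-0.04 0.4186 0.446
-0.03 0.4155 0.4427
-0.02 0.4157 0.443
-0.01 0.4159 0.4433
0.0 0.4162 0.4434
0.01 0.413 0.4404
0.02 0.4133 0.4406
0.03 0.4135 0.4409
```

View pics/t11.png

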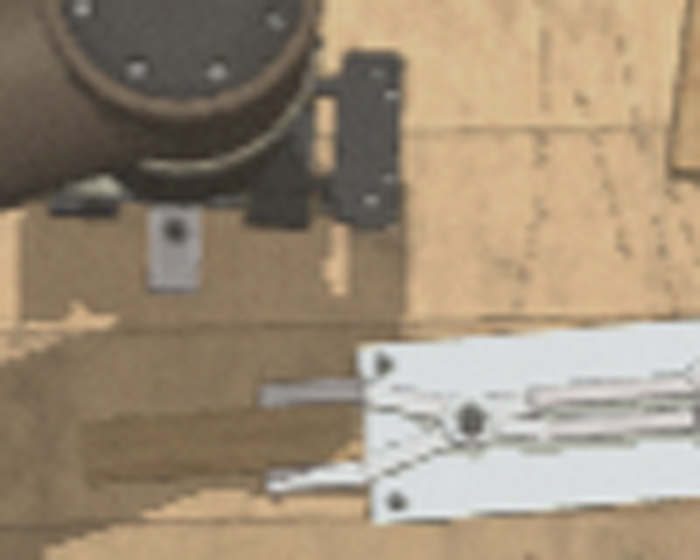

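send_rows(commands=[[0.43,[-0.006,0.011,-0.05],[0,0,0.0033]],[0.43,[0,0,-0.06],[0,0,0]],[0.43,[0,0,-0.06],[0,0,0]],[0.43,[0,0,-0.03],[0,0,0]],[0.43,[0,0,0],[0,0,0]]])

```text
clock: 15.55
tool_pos: [0.5614, -0.0139, 0.0139]
orientation: [-179.4, 0.3, -93.1]
force: [-0.5, 0.3, -0.2]
opening: 0.0499
```

```bash
python3 -c "
from h import *
st(); dl(.559,-.0145,.004,266.8)"
```

```text
t 15.55 tcp [ 0.5614 -0.0139  0.0139] ori [-179.39    0.31  -93.13] F [-0.5  0.3 -0.2] open 0.0499
shift units [-0.009 -0.002 -0.04 ] turn units [-0.0008  0.0017 -0.0002]
```

send_rows(commands=[[0.43,[-0.009,-0.002,-0.02],[-0.0008,0.0017,0]],[0.43,[0,0,-0.018],[0,0,0]],[0.43,[0,0,0],[0,0,0]],[0.85,[0,0,0],[0,0,0]],[0.85,[0,0,0],[0,0,0]],[0.85,[0,0,0],[0,0,0]],[0.85,[0,0,0],[0,0,0]]])

```text
clock: 16.25
tool_pos: [0.5605, -0.0139, 0.0058]
orientation: [-179.8, 0.0, -93.1]
force: [0.7, 0.3, -1.2]
opening: 0.0236
```

```bash
python3 -c "
from h import *
st(); dl(.559,-.0145,.004,266.8)"
```

```text
t 16.25 tcp [ 0.5605 -0.0139  0.0058] ori [-1.7985e+02  2.0000e-02 -9.3090e+01] F [ 0.7  0.3 -1.2] open 0.0236
shift units [-0.006 -0.002 -0.007] turn units [-0.      0.0004 -0.0003]
```

send_rows(commands=[[0.85,[0,0,0.08],[0,0,0]],[0.85,[0,0,0.12],[0,0,0]],[0.85,[0,0,0.12],[0,0,0]],[0.85,[0,0,0.06],[0,0,0]],[0.85,[-0.03,0.03,0],[0,0,-0.014]],[0.85,[-0.03,0.04,0],[0,0,-0.018]],[0.85,[-0.03,0.04,0],[0,0,-0.019]],[0.85,[-0.03,0.04,0],[0,0,-0.019]],[0.85,[-0.03,0.04,0],[0,0,-0.019]],[0.85,[-0.03,0.04,0],[0,0,-0.019]],[0.85,[-0.03,0.03,0],[0,0,-0.019]],[0.85,[0,0,0],[0,0,0]]])

```text
clock: 17.45
tool_pos: [0.4978, 0.0512, 0.0998]
orientation: [179.5, -0.2, -141.0]
force: [0.3, -0.4, -3.4]
opening: 0.0236
```

```bash
python3 -c "
from h import *
st(); dl(.4592,.0829,.06,183.1)"
```

```text
t 17.45 tcp [0.4978 0.0512 0.0998] ori [ 179.45   -0.22 -140.99] F [ 0.3 -0.4 -3.4] open 0.0236
shift units [-0.155  0.127 -0.159] turn units [-0.0012 -0.0011 -0.0997]
```

send_rows(commands=[[0.85,[-0.01,0.02,0],[0,0,-0.015]],[0.85,[-0.025,0.02,0],[0,0,-0.018]],[0.85,[-0.025,0.02,0],[0,0,-0.018]],[0.85,[-0.025,0.02,0],[0,0,-0.018]],[0.85,[-0.025,0.02,0],[0,0,-0.014]],[0.85,[-0.02,0.01,0],[0,0,-0.008]],[0.85,[0,0,0],[0,0,0]],[0.85,[0,0,0],[0,0,0]]])

```text
clock: 18.25
tool_pos: [0.4638, 0.0778, 0.0983]
orientation: [179.4, -0.4, -173.7]
force: [0.6, 0.4, -3.1]
opening: 0.0234
```

```bash
python3 -c "
from h import *
st(); dl(.4592,.0829,.04,183.1)
s=snapshot('scene');crop(s,260,160,420,260,5,'s12')"
```

```text
t 18.25 tcp [0.4638 0.0778 0.0983] ori [ 179.42   -0.38 -173.75] F [ 0.6  0.4 -3.1] open 0.0234
shift units [-0.018  0.02  -0.233] turn units [-0.0015 -0.0012 -0.0088]
```

View pics/s12.png

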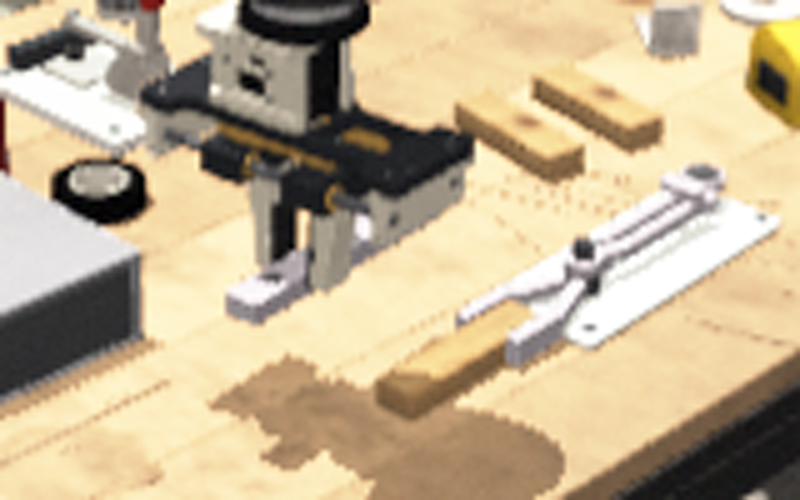

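send_rows(commands=[[0.85,[-0.009,0.01,-0.04],[-0.001,-0.001,-0.005]],[0.85,[-0.009,0.01,-0.05],[0,0,-0.004]],[0.85,[0,0,-0.06],[0,0,0]],[0.85,[0,0,-0.06],[0,0,0]],[0.85,[0,0,0],[0,0,0]]])

```text
clock: 18.8
tool_pos: [0.4617, 0.0825, 0.0449]
orientation: [179.8, 0.1, -176.6]
force: [-0.1, -0.9, -2.6]
opening: 0.0237
```

```bash
python3 -c "
from h import *
st(); dl(.4592,.0829,.006,183.1)"
```

```text
t 18.8 tcp [0.4617 0.0825 0.0449] ori [ 1.7978e+02  1.1000e-01 -1.7661e+02] F [-0.1 -0.9 -2.6] open 0.0237
shift units [-0.01   0.002 -0.155] turn units [-0.0006  0.0003 -0.0008]
```

send_rows(commands=[[0.85,[-0.006,0.002,-0.03],[-0.0006,0,-0.0008]],[0.85,[0,0,-0.05],[0,0,0]],[0.85,[0,0,-0.045],[0,0,0]],[0.85,[0,0,-0.02],[0,0,0]],[0.85,[0,0,0],[0,0,0]]])

```text
clock: 19.3
tool_pos: [0.4626, 0.0836, 0.0089]
orientation: [180.0, 0.3, -176.7]
force: [-0.3, 0.6, -2.4]
opening: 0.0236
```

```bash
python3 -c "
from h import *
st(); dl(.4592,.0829,.006,183.1)
s=snapshot('scene');crop(s,300,190,400,260,7,'s13')"
```

```text
t 19.3 tcp [0.4626 0.0836 0.0089] ori [ 179.98    0.29 -176.74] F [-0.3  0.6 -2.4] open 0.0236
shift units [-0.013 -0.003 -0.012] turn units [-0.0001  0.0008 -0.0004]
```

View pics/s13.png

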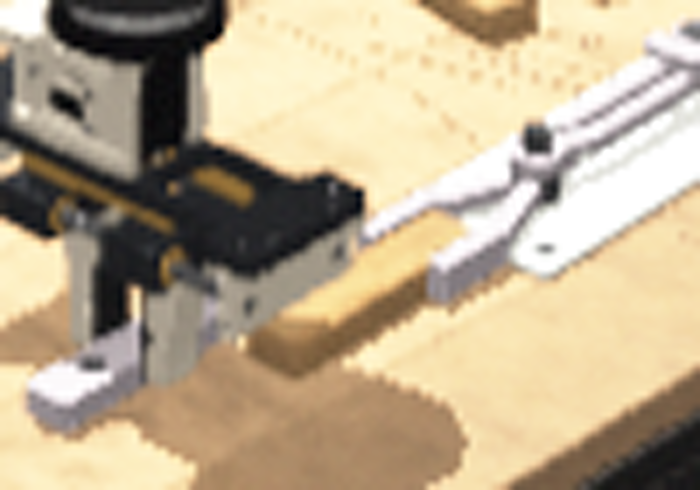

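send_rows(commands=[[0.85,[-0.016,-0.003,-0.006],[0,0.0008,0]],[0.85,[-0.012,0,0],[0,0,0]],[0.85,[0,0,0],[0,0,0]]])

```text
clock: 19.65
tool_pos: [0.4559, 0.0833, 0.0089]
orientation: [179.9, 0.1, -176.7]
force: [0.9, 0.4, -3.9]
opening: 0.0233
```

```bash
python3 -c "
from h import *
st(); dl(.451,.0829,.006,183.1)"
```

```text
t 19.65 tcp [0.4559 0.0833 0.0089] ori [ 1.7989e+02  1.1000e-01 -1.7673e+02] F [ 0.9  0.4 -3.9] open 0.0233
shift units [-0.02  -0.001 -0.012] turn units [-0.0003  0.0003 -0.0005]
```

send_rows(commands=[[0.85,[-0.008,0,-0.008],[0,0,0]],[0.85,[-0.004,0,-0.003],[0,0,0]],[0.85,[-0.004,0,0],[0,0,0]],[0.85,[0,0,0],[0,0,0]]])

```text
clock: 20.05
tool_pos: [0.4522, 0.0837, 0.0068]
orientation: [179.8, 0.2, -176.7]
force: [0.5, -1.0, -2.2]
opening: 0.0236
```

```bash
python3 -c "
from h import *
st(); dl(.451,.0829,.006,183.1)"
```

```text
t 20.05 tcp [0.4522 0.0837 0.0068] ori [ 179.84    0.22 -176.68] F [ 0.5 -1.  -2.2] open 0.0236
shift units [-0.005 -0.003 -0.003] turn units [-0.0005  0.0006 -0.0006]
```

send_rows(commands=[[0.85,[-0.004,0,-0.002],[0,0,0]],[0.85,[-0.004,0,0],[0,0,0]],[0.85,[-0.004,0,0],[0,0,0]]])

```text
clock: 20.35
tool_pos: [0.4495, 0.084, 0.0065]
orientation: [179.8, 0.3, -176.7]
force: [-0.1, -0.2, -3.0]
opening: 0.0235
```

```bash
python3 -c "
from h import *
st(); dl(.451,.0829,.006,183.1)
s=snapshot('scene');crop(s,300,190,400,260,7,'s14')"
```

```text
t 20.35 tcp [0.4495 0.084  0.0065] ori [ 179.83    0.26 -176.66] F [-0.1 -0.2 -3. ] open 0.0235
shift units [ 0.006 -0.004 -0.002] turn units [-0.0005  0.0007 -0.0007]
```

View pics/s14.png

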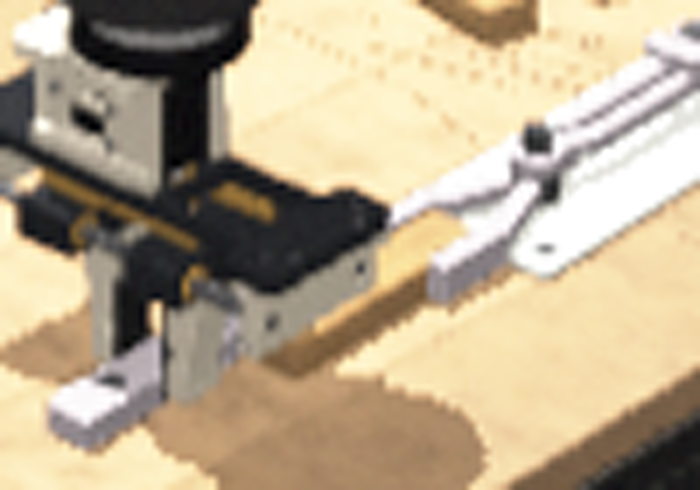

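send_rows(commands=[[0.85,[-0.004,0,0],[0,0,-0.0005]],[0.85,[-0.004,0,0],[0,0,0]]])

```text
clock: 20.6
tool_pos: [0.4484, 0.0843, 0.0068]
orientation: [179.8, 0.4, -176.8]
force: [3.3, -2.2, -2.7]
opening: 0.0234
```

send_rows(commands=[[0.85,[-0.004,0,0],[0,0,0]]])

```text
clock: 20.7
tool_pos: [0.4481, 0.0846, 0.007]
orientation: [179.8, 0.4, -176.8]
force: [4.1, -2.5, -2.7]
opening: 0.024
```

send_rows(commands=[[0.85,[-0.004,0,0],[0,0,0]]])

```text
clock: 20.8
tool_pos: [0.4477, 0.0848, 0.0073]
orientation: [179.8, 0.5, -176.7]
force: [5.6, -2.3, -3.5]
opening: 0.0236
```

send_rows(commands=[[0.85,[-0.001,0,-0.008],[0,0,0]],[0.85,[0,0,-0.004],[0,0,0]]])

```text
clock: 21.0
tool_pos: [0.4481, 0.0851, 0.0056]
orientation: [179.8, 0.6, -176.7]
force: [-8.2, -0.1, 29.5]
opening: 0.0239
```

send_rows(commands=[[0.7,[0,0,0],[0,0,0]],[0.6,[0,0,0],[0,0,0]],[0.5,[0,0,0],[0,0,0]],[0.5,[0,0,0],[0,0,0]],[0.5,[0,0,0.05],[0,0,0]],[0.5,[0,0,0.1],[0,0,0]],[0.5,[0,0,0.1],[0,0,0]],[0.5,[0,0,0.1],[0,0,0]],[0.5,[0.15,0,0.1],[0,0,0]],[0.5,[0.15,0,0],[0,0,0]],[0.5,[0.15,0,0],[0,0,0]],[0.5,[0,0,0],[0,0,0]]])

```text
clock: 22.2
tool_pos: [0.5591, 0.083, 0.1218]
orientation: [179.9, 0.2, -176.7]
force: [-1.0, -0.5, 0.1]
opening: 0.0439
```

```bash
python3 -c "
from h import *
st()
s=snapshot('scene');crop(s,280,180,390,260,7,'s15')
s=snapshot('top');crop(s,270,190,390,270,6,'t15');blobs(s,.012,.03,(.3,.5,-.05,.2))"
```

```text
t 22.2 tcp [0.5591 0.083  0.1218] ori [ 179.89    0.2  -176.74] F [-1.  -0.5  0.1] open 0.0439
[281 232  56  17 564] c [0.4426 0.0288] rect c [437.   44.9] sz [ 54. 188.] long ang -86.2 z 0.018
```

View pics/s15.png

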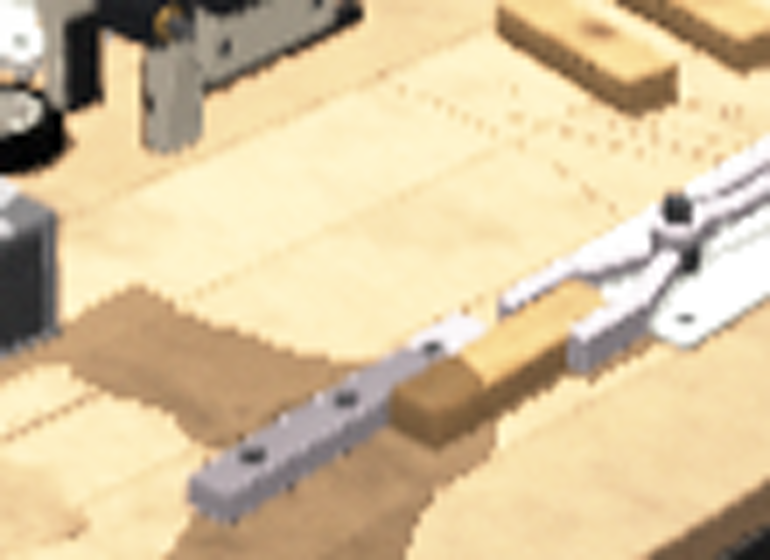

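View pics/t15.png

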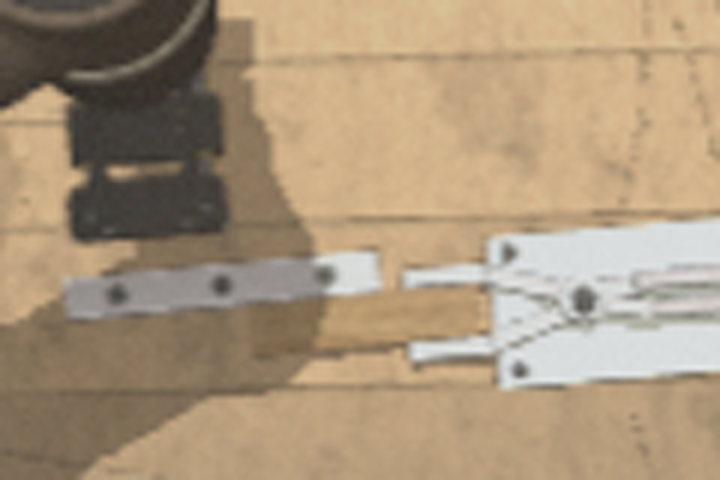

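```bash
python3 -c "
from h import *
s=snapshot('top'); im=cv2.GaussianBlur(s['color'],(3,3),0); hsv=cv2.cvtColor(s['color'],cv2.COLOR_BGR2HSV)
# gray (low saturation) = straightedge
for name,cond,z in(('steel',hsv[...,1]<60,.016),('wood',hsv[...,1]>=60,.02)):
  P=cloud(s)
  lo=(.011,.0185) if name=='steel' else (.0185,.024)
  for cx in range(284,330,5):
    pass
S=hsv[...,1].astype(int)
for c in range(284,332,4): print(c,[int(v) for v in S[228:250,c]], )
P=cloud(s)
for c in range(284,332,4): print(c,[round(float(v)*1000) for v in P[228:252,c,2]], )
"
```

```text
284 [34, 41, 43, 87, 86, 87, 84, 84, 19, 14, 13, 12, 14, 12, 11, 51, 84, 84, 83, 82, 84, 83]
288 [22, 31, 69, 84, 85, 82, 81, 76, 15, 9, 21, 28, 18, 14, 13, 73, 86, 84, 80, 84, 87, 81]
292 [39, 25, 69, 83, 82, 84, 82, 37, 17, 12, 14, 14, 13, 15, 44, 79, 78, 83, 85, 82, 83, 81]
296 [30, 47, 84, 81, 79, 84, 81, 16, 17, 14, 12, 12, 13, 9, 55, 81, 83, 84, 83, 81, 81, 85]
300 [30, 62, 77, 82, 84, 84, 60, 18, 15, 15, 13, 14, 12, 21, 75, 80, 83, 83, 80, 83, 78, 82]
304 [35, 72, 79, 82, 78, 79, 23, 15, 14, 13, 14, 13, 14, 41, 84, 81, 78, 75, 80, 78, 84, 81]
308 [68, 78, 81, 80, 87, 77, 18, 14, 14, 16, 14, 14, 11, 56, 84, 84, 81, 80, 82, 79, 83, 83]
312 [84, 84, 83, 84, 83, 54, 17, 14, 14, 12, 14, 13, 45, 86, 94, 97, 90, 90, 88, 90, 95, 83]
316 [82, 82, 84, 83, 81, 16, 13, 17, 12, 12, 15, 14, 63, 91, 90, 91, 91, 90, 90, 97, 95, 84]
320 [84, 82, 87, 82, 77, 21, 14, 15, 15, 14, 12, 33, 89, 91, 96, 94, 94, 96, 93, 97, 91, 81]
324 [85, 88, 85, 87, 37, 5, 7, 14, 19, 9, 4, 53, 98, 98, 94, 100, 97, 97, 101, 105, 96, 83]
328 [89, 89, 86, 87, 7, 3, 3, 2, 2, 2, 2, 67, 100, 99, 100, 98, 98, 98, 107, 101
[... 455 characters left out ...]
, -2, -3, -2, -6, 3, 4, 0, -5]
304 [229, -3, -1, 2, 0, -1, 13, 14, 19, 12, 21, 16, 13, 3, -5, -3, 1, -2, -1, -1, 2, 1, 1, 0]
308 [221, 5, 3, -3, 0, 0, 20, 18, 22, 13, 16, 16, 21, 0, -1, 2, -3, -5, 7, 4, -7, 2, -1, 5]
312 [2, 2, 0, 2, -2, 8, 17, 18, 16, 14, 18, 15, 23, 19, 17, 19, 23, 21, 18, 23, 0, 1, 2, 3]
316 [-4, 1, -3, -9, -2, 22, 17, 16, 13, 15, 15, 11, 20, 22, 19, 20, 20, 19, 24, 18, 21, -3, 2, 3]
320 [-7, 0, 1, 0, 0, 16, 12, 9, 22, 14, 15, 1491, 23, 23, 23, 15, 15, 18, 15, 19, 17, -5, -2, -1]
324 [2, -8, -2, -1, 19, 12, 13, 16, 15, 13, 13, 21, 22, 19, 26, 24, 21, 18, 25, 20, 2, 0, -2, 1]
328 [5, -1, -3, 3, 21, 17, 20, 15, 13, 18, 21, 24, 18, 21, 11, 22, 19, 17, 18, 1491, -3, 1, 5, -1]
```

send_rows(commands=[[1,[-0.04,-0.08,0],[0,0,-0.0005]],[1,[-0.07,-0.1,-0.03],[0,0,0]],[1,[-0.07,-0.1,-0.06],[0,0,0]],[1,[-0.03,-0.05,-0.08],[0,0,0]],[1,[0,0,-0.08],[0,0,0]],[1,[0,0,0],[0,0,0]],[1,[0,0,0],[0,0,0]]])

```text
clock: 23.05
tool_pos: [0.49, -0.0054, 0.0575]
orientation: [179.9, -0.2, -176.8]
force: [1.0, 1.5, -0.5]
opening: 0.0008
```

```bash
python3 -c "
from h import *
st(); dl(.4938,.0002,.008,183.1)"
```

```text
t 23.05 tcp [ 0.49   -0.0054  0.0575] ori [ 1.7990e+02 -1.7000e-01 -1.7682e+02] F [ 1.   1.5 -0.5] open 0.0008
shift units [ 0.015  0.022 -0.198] turn units [-0.0003 -0.0005 -0.0002]
```

send_rows(commands=[[1,[0.015,0.022,-0.05],[0,0,0]],[1,[0.004,0,-0.06],[0,0,0]],[1,[0,0,-0.05],[0,0,0]],[1,[0,0,-0.015],[0,0,0]],[1,[0,0,0],[0,0,0]]])

```text
clock: 23.55
tool_pos: [0.4982, 0.0036, 0.0143]
orientation: [179.8, 0.2, -176.6]
force: [0.3, -0.0, 0.6]
opening: 0.0004
```

```bash
python3 -c "
from h import *
st(); dl(.4938,.0002,.008,183.1)"
```

```text
t 23.55 tcp [0.4982 0.0036 0.0143] ori [ 179.79    0.23 -176.65] F [ 0.3 -0.   0.6] open 0.0004
shift units [-0.018 -0.013 -0.025] turn units [-0.0006  0.0006 -0.0007]
```

send_rows(commands=[[1,[-0.012,-0.01,-0.02],[0,0,-0.0007]],[1,[-0.012,0,0],[0,0,0]],[1,[-0.008,0,0],[0,0,0]],[1,[0,0,0],[0,0,0]]])

```text
clock: 23.95
tool_pos: [0.4904, 0.0016, 0.0101]
orientation: [179.8, 0.3, -176.9]
force: [0.8, -0.2, -0.1]
opening: 0.0003
```

send_rows(commands=[[1,[-0.006,0,0],[0,0,0]],[1,[-0.006,0,0],[0,0,0]]])

```text
clock: 24.15
tool_pos: [0.4878, 0.0017, 0.0107]
orientation: [179.7, 0.4, -176.9]
force: [0.1, 0.6, 0.3]
opening: 0.0002
```

send_rows(commands=[[1,[-0.006,0,0],[0,0,0]]])

```text
clock: 24.25
tool_pos: [0.4862, 0.0017, 0.0109]
orientation: [179.7, 0.4, -176.9]
force: [0.1, 0.4, -0.2]
opening: 0.0006
```

send_rows(commands=[[1,[-0.005,0,0],[0,0,0]]])

```text
clock: 24.35
tool_pos: [0.4849, 0.0017, 0.011]
orientation: [179.7, 0.4, -176.9]
force: [0.6, 0.1, -0.4]
opening: 0.0002
```

send_rows(commands=[[1,[-0.005,0,0],[0,0,0]]])

```text
clock: 24.45
tool_pos: [0.4835, 0.0018, 0.011]
orientation: [179.7, 0.4, -176.9]
force: [0.3, 0.1, -0.6]
opening: 0.0002
```

send_rows(commands=[[1,[-0.005,0,0],[0,0,0]]])

```text
clock: 24.55
tool_pos: [0.4822, 0.0018, 0.011]
orientation: [179.7, 0.4, -176.9]
force: [-0.1, -0.7, 1.1]
opening: 0.0005
```

send_rows(commands=[[1,[-0.006,0,0],[0,0,0]],[1,[-0.005,0,0],[0,0,0]]])

```text
clock: 24.75
tool_pos: [0.4812, 0.0022, 0.0116]
orientation: [179.7, 0.6, -176.8]
force: [4.0, -1.4, -1.8]
opening: 0.0008
```

send_rows(commands=[[1,[-0.005,0,0],[0,0,0]]])

```text
clock: 24.85
tool_pos: [0.4811, 0.0025, 0.0119]
orientation: [179.7, 0.8, -176.8]
force: [5.0, -1.9, 0.0]
opening: 0.0004
```

send_rows(commands=[[1,[-0.005,0,0],[0,0,0]]])

```text
clock: 24.95
tool_pos: [0.4809, 0.0028, 0.0123]
orientation: [179.7, 0.9, -176.8]
force: [5.1, -1.5, -0.9]
opening: 0.0005
```

send_rows(commands=[[1,[-0.005,0,0],[0,0,0]]])

```text
clock: 25.05
tool_pos: [0.4809, 0.0032, 0.0127]
orientation: [179.6, 1.0, -176.7]
force: [5.8, -2.1, -2.3]
opening: 0.0005
```

Seated. Back off and look.

send_rows(commands=[[1,[0.03,0,0],[0,0,0]],[1,[0.06,0,0],[0,0.001,0]],[1,[0.06,0,0.06],[0,0.001,0]],[0.5,[0.06,0.05,0.1],[0,0,0]],[0.5,[0.06,0.08,0.1],[0,0,0]],[0.5,[0.06,0.1,0],[0,0,0]],[0.5,[0,0,0],[0,0,0]]])

```text
clock: 25.75
tool_pos: [0.5609, 0.0603, 0.0778]
orientation: [179.7, -0.6, -177.0]
force: [0.2, -0.8, -1.1]
opening: 0.027
```

```bash
python3 -c "
from h import *
st(); dl(.4504,.0829,.05,183.1)
s=snapshot('scene');crop(s,280,180,390,260,7,'s16')
s=snapshot('top');crop(s,270,190,390,270,6,'t16');blobs(s,.012,.03,(.3,.5,-.05,.2))
hsv=cv2.cvtColor(s['color'],cv2.COLOR_BGR2HSV);S=hsv[...,1].astype(int)
for c in range(284,332,4): print(c,[int(v) for v in S[228:250,c]], )
"
```

```text
t 25.75 tcp [0.5609 0.0603 0.0778] ori [ 179.7    -0.56 -176.97] F [ 0.2 -0.8 -1.1] open 0.027
shift units [-0.442  0.091 -0.111] turn units [-0.0007 -0.0016  0.0002]
[281 232  56  17 552] c [0.4426 0.0289] rect c [437.  45.] sz [ 54.  188.2] long ang -86.2 z 0.018
284 [87, 85, 88, 88, 87, 85, 85, 83, 19, 14, 14, 10, 14, 12, 13, 47, 81, 79, 83, 82, 84, 82]
288 [85, 82, 85, 80, 80, 86, 80, 69, 22, 15, 18, 19, 13, 12, 12, 75, 84, 85, 81, 84, 83, 84]
292 [41, 47, 81, 81, 84, 80, 86, 34, 15, 16, 10, 14, 12, 10, 44, 77, 81, 85, 84, 85, 85, 84]
296 [30, 58, 82, 79, 83, 82, 82, 17, 16, 16, 12, 14, 15, 9, 55, 83, 86, 82, 84, 85, 86, 84]
300 [25, 64, 79, 84, 83, 82, 57, 16, 10, 16, 17, 13, 13, 23, 75, 81, 82, 88, 81, 80, 84, 85]
304 [37, 75, 81, 83, 78, 80, 22, 12, 14, 18, 12, 10, 13, 41, 82, 81, 78, 78, 79, 86, 86, 84]
308 [48, 79, 82, 78, 79, 79, 18, 14, 14, 16, 19, 14, 11, 55, 78, 79, 80, 81, 83, 82, 81, 81]
312 [67, 82, 81, 85, 86, 55, 21, 10, 14, 14, 17, 12, 46, 86, 93, 96, 90, 91, 91, 90, 95, 84]
316 [83, 82, 82, 83, 84, 18, 13, 14, 14, 14, 15, 11, 64, 90, 87, 98, 95, 91, 92, 96, 98, 83]
320 [83, 83, 83, 81, 78, 21, 15, 15, 14, 15, 14, 28, 84, 100, 93, 97, 88, 93, 95, 98, 95, 86]
324 [83, 83, 85, 81, 48, 19, 17, 31, 29, 15, 14, 52, 91, 92, 93, 93, 93, 94, 105, 103, 92, 81]
328 [85, 86, 83, 82, 22, 15, 18, 14, 15, 15, 11, 63, 97, 100, 98, 99, 99, 100, 104, 103, 85, 85]
```

View pics/s16.png

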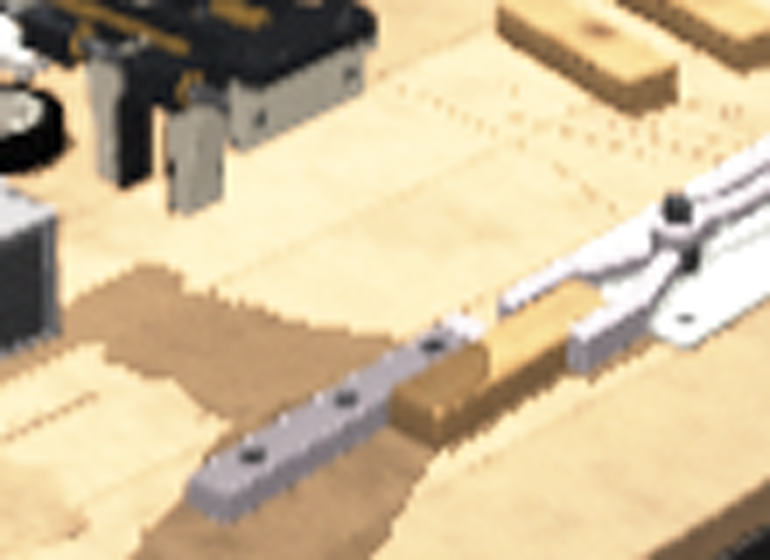

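View pics/t16.png

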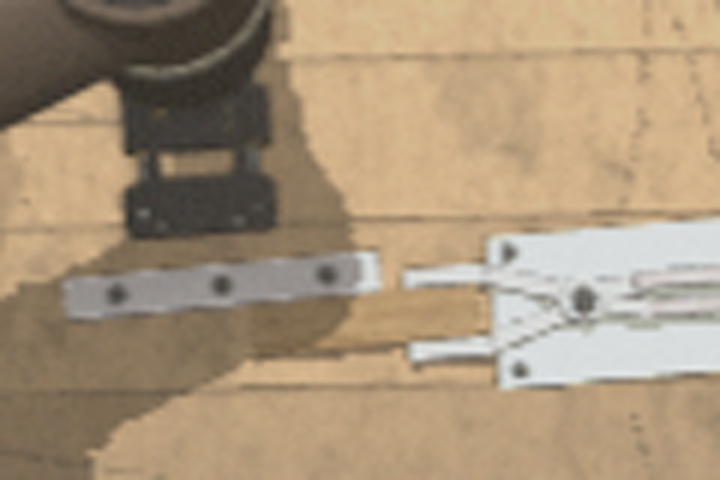

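send_rows(commands=[[0.45,[-0.06,0.02,0.05],[0,-0.0016,0]],[0.45,[-0.1,0.025,0],[0,0,0]],[0.45,[-0.1,0.025,0],[0,0,0]],[0.45,[-0.1,0.02,0],[0,0,0]],[0.45,[-0.06,0,0],[0,0,0]],[0.45,[0,0,0],[0,0,0]],[0.45,[0,0,0],[0,0,0]]])

```text
clock: 26.55
tool_pos: [0.4429, 0.0744, 0.0851]
orientation: [-179.9, -0.9, -177.3]
force: [0.6, -0.5, 0.5]
opening: 0.048
```

```bash
python3 -c "
from h import *
st(); dl(.4485,.084,.05,183.2)"
```

```text
t 26.55 tcp [0.4429 0.0744 0.0851] ori [-179.95   -0.88 -177.3 ] F [ 0.6 -0.5  0.5] open 0.048
shift units [ 0.023  0.038 -0.14 ] turn units [ 0.0003 -0.0024  0.0014]
```

send_rows(commands=[[0.45,[0.012,0.02,-0.03],[0,-0.0012,0.0014]],[0.45,[0.011,0.018,-0.04],[0,-0.0012,0]],[0.45,[0,0,-0.05],[0,0,0]],[0.45,[0,0,0],[0,0,0]],[0.45,[0,0,0],[0,0,0]]])

```text
clock: 27.05
tool_pos: [0.4518, 0.0842, 0.0521]
orientation: [-179.8, 0.0, -176.8]
force: [-0.8, 0.3, -0.1]
opening: 0.0483
```

```bash
python3 -c "
from h import *
st(); dl(.4485,.084,.006,183.2)"
```

```text
t 27.05 tcp [0.4518 0.0842 0.0521] ori [-1.7985e+02  4.0000e-02 -1.7683e+02] F [-0.8  0.3 -0.1] open 0.0483
shift units [-0.013 -0.001 -0.184] turn units [0.0004 0.0001 0.0001]
```

send_rows(commands=[[0.45,[-0.012,0,-0.04],[0,0,0]],[0.45,[0,0,-0.05],[0,0,0]],[0.45,[0,0,-0.05],[0,0,0]],[0.45,[0,0,-0.025],[0,0,0]],[0.45,[0,0,0],[0,0,0]]])

```text
clock: 27.55
tool_pos: [0.4496, 0.0844, 0.0088]
orientation: [-179.9, 0.1, -176.9]
force: [0.5, 0.1, 0.2]
opening: 0.0485
```

```bash
python3 -c "
from h import *
st(); dl(.4485,.084,.006,183.2)"
```

```text
t 27.55 tcp [0.4496 0.0844 0.0088] ori [-1.7990e+02  1.5000e-01 -1.7687e+02] F [0.5 0.1 0.2] open 0.0485
shift units [-0.004 -0.002 -0.011] turn units [0.0002 0.0004 0.0002]
```

send_rows(commands=[[0.45,[-0.004,0,-0.01],[0,0,0]],[0.85,[0,0,0],[0,0,0]],[0.85,[0,0,0],[0,0,0]],[0.85,[0,0,0],[0,0,0]],[0.85,[0,0,0],[0,0,0]],[0.85,[0.02,0,0.01],[0,0,0]],[0.85,[0.04,0,0.03],[0,0,0]],[0.85,[0.06,0,0.08],[0,0,0]],[0.85,[0.08,0,0.08],[0,0,0]],[0.85,[0.1,0,0.05],[0,0,0]],[0.85,[0.1,-0.02,0],[0,0,0]],[0.85,[0,0,0],[0,0,0]]])

```text
clock: 28.75
tool_pos: [0.5556, 0.0788, 0.0756]
orientation: [-179.9, 0.3, -176.8]
force: [-1.2, -0.6, -4.0]
opening: 0.0234
```

```bash
python3 -c "
from h import *
st(); dl(.62,.02,.06,183.2)
s=snapshot('scene');crop(s,260,160,420,260,5,'s17')"
```

```text
t 28.75 tcp [0.5556 0.0788 0.0756] ori [-179.94    0.27 -176.8 ] F [-1.2 -0.6 -4. ] open 0.0234
shift units [ 0.258 -0.235 -0.062] turn units [0.0001 0.0008 0.    ]
```

View pics/s17.png

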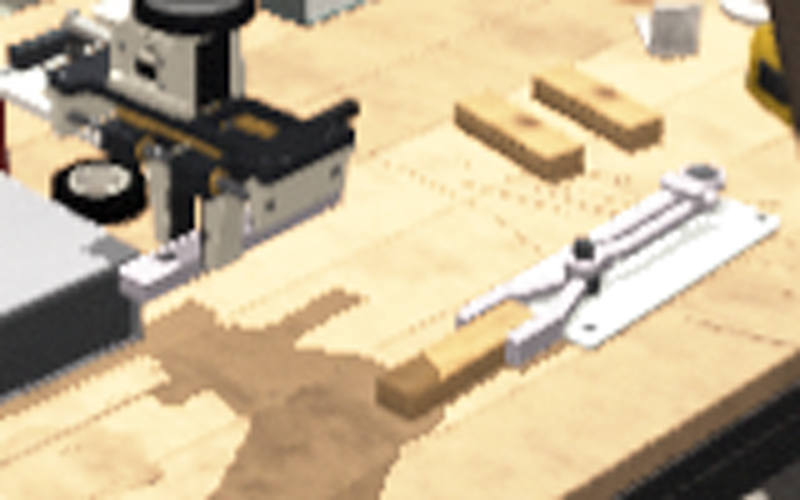

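send_rows(commands=[[0.85,[0,-0.08,0],[0,0,0]],[0.85,[0,-0.12,0],[0,0,0]],[0.85,[0.03,-0.1,0],[0,0,0]],[0.85,[0.08,-0.04,0],[0,0,0]],[0.85,[0.08,0,0],[0,0,0]],[0.85,[0.05,0,0],[0,0,0]],[0.85,[0,0,0],[0,0,0]],[0.85,[0,0,0],[0,0,0]]])

```text
clock: 29.6
tool_pos: [0.6108, -0.0104, 0.0743]
orientation: [-180.0, -0.3, -176.9]
force: [-0.1, 0.2, -3.3]
opening: 0.0235
```

```bash
python3 -c "
from h import *
st(); dl(.62,-.01,.0065,183.2)"
```

```text
t 29.6 tcp [ 0.6108 -0.0104  0.0743] ori [-179.96   -0.27 -176.91] F [-0.1  0.2 -3.3] open 0.0235
shift units [ 0.037  0.001 -0.271] turn units [ 0.0002 -0.0007  0.0003]
```

send_rows(commands=[[0.85,[0.02,0,-0.05],[0,0,0]],[0.85,[0.015,0,-0.07],[0,0,0]],[0.85,[0,0,-0.06],[0,0,0]],[0.85,[0,0,-0.04],[0,0,0]],[0.85,[0,0,-0.01],[0,0,0]],[0.85,[0,0,0],[0,0,0]]])

```text
clock: 30.2
tool_pos: [0.6168, -0.0087, 0.0122]
orientation: [-180.0, -0.4, -176.8]
force: [-0.8, 0.2, -3.8]
opening: 0.0237
```

```bash
python3 -c "
from h import *
st(); dl(.62,-.01,.007,183.2)"
```

```text
t 30.2 tcp [ 0.6168 -0.0087  0.0122] ori [-179.97   -0.41 -176.77] F [-0.8  0.2 -3.8] open 0.0237
shift units [ 0.013 -0.005 -0.021] turn units [ 0.0002 -0.0011 -0.0001]
```

send_rows(commands=[[0.85,[0,0,-0.016],[0,0,0]],[0.85,[0,0,-0.003],[0,0,0]]])

```text
clock: 30.4
tool_pos: [0.6173, -0.0084, 0.008]
orientation: [-180.0, -0.3, -176.7]
force: [-0.1, -0.7, -2.8]
opening: 0.0237
```

send_rows(commands=[[0.85,[0,0,-0.003],[0,0,0]]])

```text
clock: 30.5
tool_pos: [0.6177, -0.0084, 0.0078]
orientation: [-180.0, -0.3, -176.7]
force: [-0.4, 0.1, -2.7]
opening: 0.0237
```

send_rows(commands=[[0.85,[0,0,-0.004],[0,0,0]],[0.85,[0,0,-0.002],[0,0,0]],[0.7,[0,0,0],[0,0,0]],[0.6,[0,0,0],[0,0,0]],[0.5,[0,0,0],[0,0,0]],[0.5,[0,0,0],[0,0,0]],[0.5,[0,0,0.06],[0,0,0]],[0.5,[0,0,0.12],[0,0,0]],[0.5,[0,0,0.12],[0,0,0]],[1,[-0.02,-0.06,0.05],[0,0,0]],[1,[-0.06,-0.12,0],[0,0,0]],[1,[-0.06,-0.12,0],[0,0,0]]])

```text
clock: 31.7
tool_pos: [0.5851, -0.0831, 0.0987]
orientation: [-180.0, 0.0, -176.4]
force: [0.1, -0.2, 0.3]
opening: 0.0257
```

```bash
python3 -c "
from h import *
st(); dl(.452,-.307,.06,183.1)
s=snapshot('scene');crop(s,240,160,420,260,4,'s18')
s=snapshot('top');crop(s,300,130,430,270,4,'t18')
blobs(s,.012,.03,(.3,.75,-.5,.08))"
```

```text
t 31.7 tcp [ 0.5851 -0.0831  0.0987] ori [-1.7995e+02  2.0000e-02 -1.7640e+02] F [ 0.1 -0.2  0.3] open 0.0257
shift units [-0.532 -0.896 -0.155] turn units [ 0.0001  0.0001 -0.0014]
[395 173  15  33 331] c [ 0.61   -0.2821] rect c [ 609.8 -281.9] sz [ 36.5 112. ] long ang -10.1 z 0.022
[418 175  14  33 344] c [ 0.6001 -0.3609] rect c [ 600.4 -360.8] sz [ 37.8 112.1] long ang -9.2 z 0.0222
[312 230  53  20 516] c [ 0.4319 -0.0539] rect c [429.4 -54. ] sz [ 58.5 176.7] long ang -78.0 z 0.0209
```

View pics/s18.png

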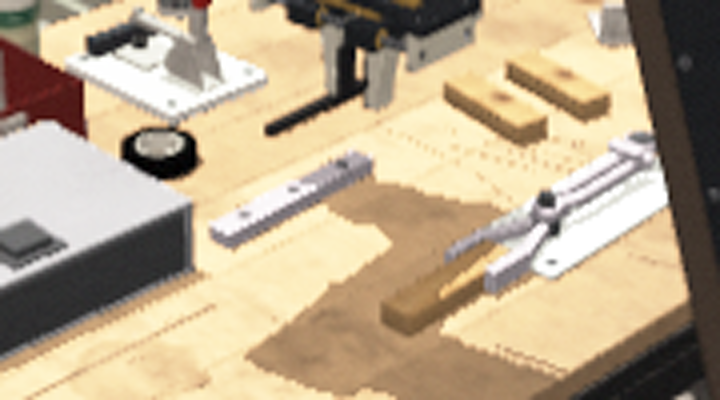

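View pics/t18.png

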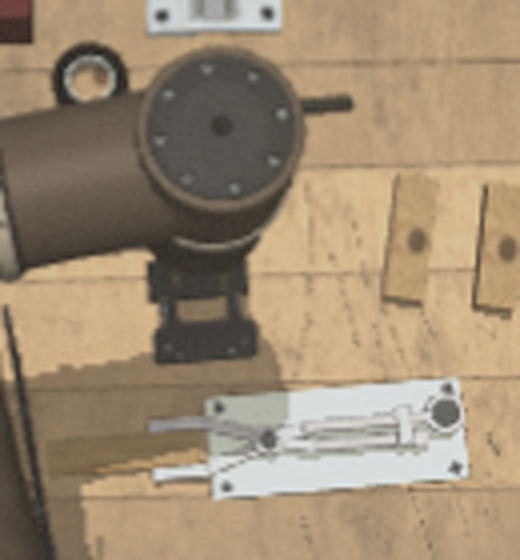

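send_rows(commands=[[1,[-0.03,-0.08,0],[0,0,0]],[1,[-0.06,-0.12,0],[0,0,0]],[1,[-0.08,-0.15,0],[0,0,0]],[1,[-0.1,-0.15,0],[0,0,0]],[1,[-0.1,-0.15,0],[0,0,0]],[1,[-0.08,-0.12,0],[0,0,0]],[1,[-0.05,-0.06,0],[0,0,0]],[1,[0,0,0],[0,0,0]],[1,[0,0,0],[0,0,0]]])

```text
clock: 32.7
tool_pos: [0.4504, -0.3018, 0.0961]
orientation: [-180.0, -0.1, -176.7]
force: [0.4, 1.0, 0.3]
opening: 0.0004
```

```bash
python3 -c "
from h import *
st(); dl(.4535,-.307,.045,183.1)"
```

```text
t 32.7 tcp [ 0.4504 -0.3018  0.0961] ori [-1.7999e+02 -1.2000e-01 -1.7673e+02] F [0.4 1.  0.3] open 0.0004
shift units [ 0.012 -0.021 -0.204] turn units [ 0.     -0.0003 -0.0005]
```

send_rows(commands=[[1,[0.012,-0.02,-0.05],[0,0,0]],[1,[0,0,-0.07],[0,0,0]],[1,[0,0,-0.06],[0,0,0]],[1,[0,0,0],[0,0,0]]])

```text
clock: 33.1
tool_pos: [0.4564, -0.3055, 0.0479]
orientation: [-180.0, -0.0, -176.5]
force: [-0.7, -0.6, -0.6]
opening: 0.0007
```

```bash
python3 -c "
from h import *
st(); dl(.4535,-.307,.034,183.1)
s=snapshot('scene');crop(s,260,160,420,260,5,'s19')
s=snapshot('top');crop(s,300,180,430,270,5,'t19')"
```

```text
t 33.1 tcp [ 0.4564 -0.3055  0.0479] ori [-1.7997e+02 -3.0000e-02 -1.7653e+02] F [-0.7 -0.6 -0.6] open 0.0007
shift units [-0.012 -0.006 -0.056] turn units [ 0.0001 -0.0001 -0.001 ]
```

View pics/s19.png

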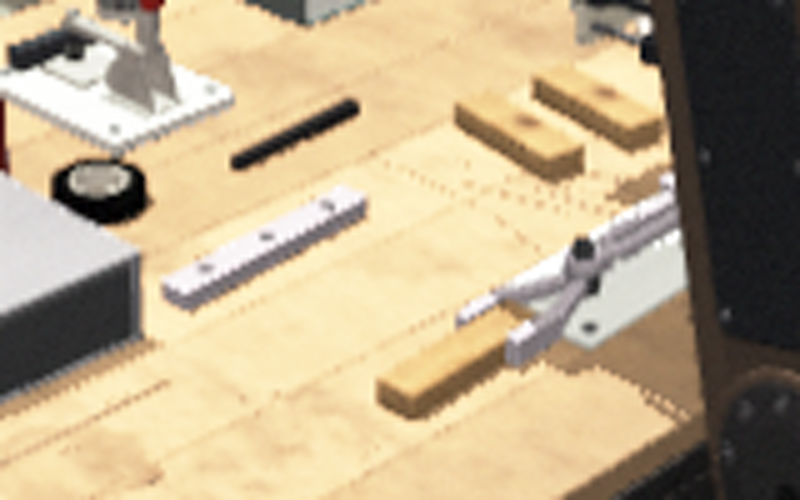

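send_rows(commands=[[1,[-0.011,-0.006,-0.02],[0,0,0]],[1,[0,0,-0.02],[0,0,0]],[1,[0,0,-0.015],[0,0,0]],[1,[0,0,-0.01],[0,0,0]]])

```text
clock: 33.6
tool_pos: [0.4565, -0.3075, 0.0342]
orientation: [-179.8, 0.3, -176.4]
force: [-1.0, 0.9, 0.4]
opening: 0.0002
```

send_rows(commands=[[1,[0,0,-0.01],[0,0,0]],[1,[0,0,-0.01],[0,0,0]]])

```text
clock: 33.8
tool_pos: [0.4568, -0.308, 0.0294]
orientation: [-179.8, 0.3, -176.4]
force: [-1.5, -2.3, 2.9]
opening: 0.0003
```

send_rows(commands=[[1,[0,0,-0.01],[0,0,0]]])

```text
clock: 33.9
tool_pos: [0.4571, -0.3083, 0.0271]
orientation: [-179.8, 0.4, -176.4]
force: [0.1, -0.9, 3.8]
opening: 0.0005
```

send_rows(commands=[[1,[0,0,-0.01],[0,0,0]]])

```text
clock: 34.0
tool_pos: [0.4573, -0.3086, 0.0247]
orientation: [-179.7, 0.4, -176.4]
force: [-0.2, -2.9, 3.6]
opening: 0.0003
```

send_rows(commands=[[1,[0,0,-0.008],[0,0,0]]])

```text
clock: 34.1
tool_pos: [0.4574, -0.3089, 0.0228]
orientation: [-179.7, 0.4, -176.4]
force: [-1.3, -2.8, 4.5]
opening: 0.0007
```

```bash
python3 -c "
from h import *
st()
s=snapshot('scene');crop(s,260,160,420,260,5,'s20')"
```

```text
t 34.1 tcp [ 0.4574 -0.3089  0.0228] ori [-179.7     0.4  -176.37] F [-1.3 -2.8  4.5] open 0.0007
```

View pics/s20.png

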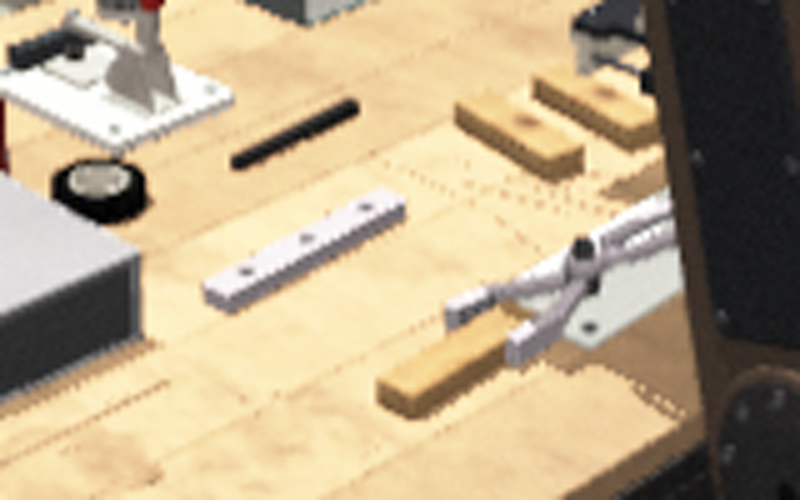

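send_rows(commands=[[1,[0,0,0.04],[0,0,0]],[1,[0,0,0.1],[0,0,0]],[1,[0,0,0.12],[0,0,0]],[0.3,[0,-0.02,0.1],[0,0,0]],[0.3,[0,0,0],[0,0,0]]])

```text
clock: 34.65
tool_pos: [0.4558, -0.3119, 0.1159]
orientation: [-179.9, 0.2, -176.4]
force: [0.1, -0.1, -0.6]
opening: 0.0108
```

```bash
python3 -c "
from h import *
st()
s=snapshot('scene');crop(s,240,140,420,260,4,'s21')
s=snapshot('top');crop(s,180,100,440,270,3,'t21')
blobs(s,.011,.03,(.3,.75,-.5,.2))"
```

```text
t 34.65 tcp [ 0.4558 -0.3119  0.1159] ori [-179.9     0.21 -176.4 ] F [ 0.1 -0.1 -0.6] open 0.0108
[314 152  17   8  79] c [ 0.7375 -0.0082] rect c [736.   -7.7] sz [25.3 56.3] long ang 88.4 z 0.0194
[398 173  12  15 128] c [ 0.6436 -0.2888] rect c [ 641.5 -287.4] sz [36.9 47.4] long ang -11.0 z 0.0222
[420 175  12  18 170] c [ 0.6273 -0.3658] rect c [ 627.  -365.6] sz [36.8 58. ] long ang -9.0 z 0.0224
[313 190  30  10 194] c [ 0.5979 -0.0222] rect c [597.1 -23.6] sz [ 25.4 102.9] long ang -86.2 z 0.0168
[339 237   6  13  42] c [ 0.4277 -0.0679] rect c [427.9 -68.2] sz [11.3 43.4] long ang -13.0 z 0.0198
[312 238  28  11 241] c [ 0.4296 -0.0115] rect c [429.6 -12.7] sz [30.5 93.9] long ang -87.0 z 0.0203
```

View pics/t21.png

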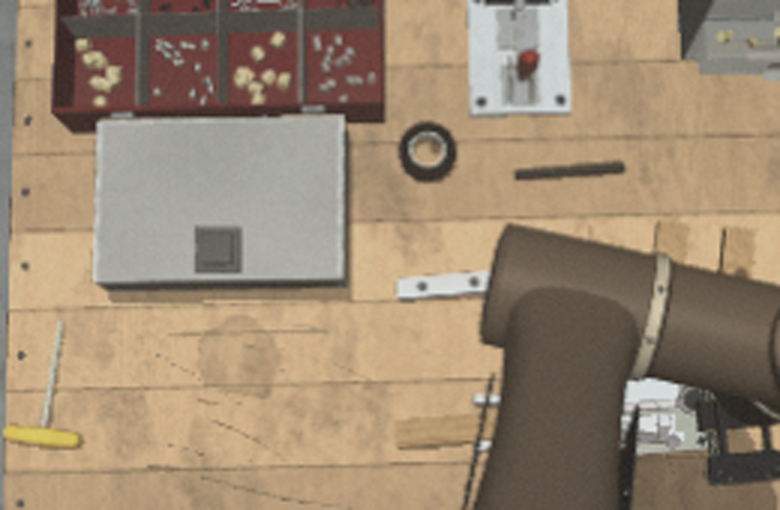

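View pics/s21.png

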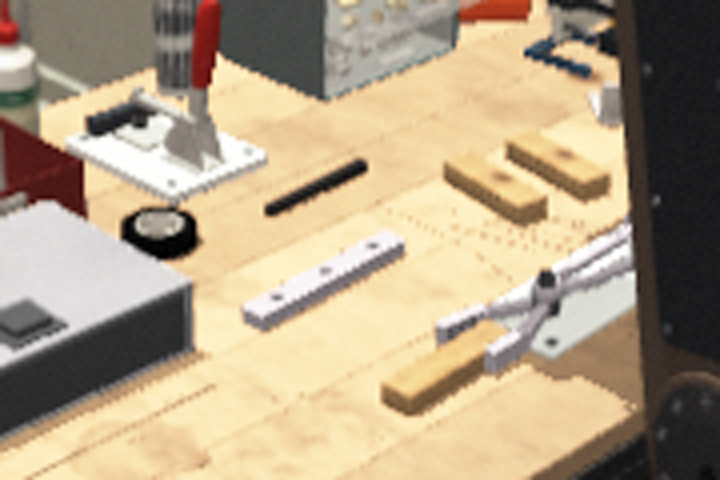

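```bash
python3 -c "
from h import *
s=snapshot('top')
Q=lambda l:p2w(s,[(180+a/3,100+b/3) for a,b in l],.066)[:,:2].round(4)
print(Q([(95,281),(347,277),(346,115),(97,118)]))
print('plate',p2w(s,[(180+218/3,100+250/3)],.077))
blobs(s,.071,.085,(.55,.8,.1,.36),20); blobs(s,.058,.071,(.55,.795,.07,.4),20)
st(); dl(.632,.226,.12,183.1)"
```

```text
[[0.6019 0.3682]
 [0.599  0.0832]
 [0.7869 0.0819]
 [0.7927 0.3697]]
plate [[0.63145729 0.22639699 0.077     ]]
[214 135  29   5  61] c [0.7949 0.3151] rect c [794.9 311.9] sz [12.2 97. ] long ang -88.9 z 0.0792
[250 134  40   4  71] c [0.7964 0.1678] rect c [796.9 169.2] sz [  9.6 133.6] long ang -89.9 z 0.0784
[245 176  15  15 134] c [0.6362 0.2297] rect c [633.4 228.6] sz [47.4 48.1] long ang 0.3 z 0.0772
[ 211  137   84   58 4081] c [0.696  0.2281] rect c [697.4 230.1] sz [197.6 285.3] long ang 89.3 z 0.0663
t 34.8 tcp [ 0.4536 -0.3108  0.112 ] ori [ 1.7995e+02 -8.0000e-02 -1.7645e+02] F [-0.8  0.3 -0.6] open 0.0226
shift units [0.714 2.147 0.032] turn units [-0.0001 -0.0002 -0.0013]
```

send_rows(commands=[[1,[0.03,0.05,0.08],[0,0,0]],[1,[0.06,0.12,0.08],[0,0,0]],[1,[0.07,0.18,0],[0,0,0]],[1,[0.07,0.18,0],[0,0,0]],[1,[0.07,0.18,0],[0,0,0]],[1,[0.07,0.18,0],[0,0,0]],[1,[0.07,0.18,0],[0,0,0]],[1,[0.07,0.18,0],[0,0,0]],[1,[0.07,0.18,0],[0,0,0]],[1,[0.06,0.18,0],[0,0,0]],[1,[0.04,0.18,0],[0,0,0]],[1,[0,0.1,0],[0,0,0]]])

```text
clock: 36.0
tool_pos: [0.6166, 0.1804, 0.1377]
orientation: [179.9, -1.6, -176.9]
force: [0.0, -0.1, 0.1]
opening: 0.0004
```

```bash
python3 -c "
from h import *
st(); dl(.632,.227,.1,183.1)"
```

```text
t 36.0 tcp [0.6166 0.1804 0.1377] ori [ 179.9    -1.6  -176.93] F [ 0.  -0.1  0.1] open 0.0004
shift units [ 0.062  0.186 -0.151] turn units [-0.     -0.0045  0.0001]
```

send_rows(commands=[[1,[0.03,0.09,0],[0,-0.002,0]],[1,[0.03,0.09,0],[0,-0.002,0]],[1,[0,0,-0.05],[0,0,0]],[1,[0,0,0],[0,0,0]],[1,[0,0,0],[0,0,0]]])

```text
clock: 36.5
tool_pos: [0.6274, 0.2308, 0.116]
orientation: [-179.7, -0.8, -176.6]
force: [-0.2, 0.1, 0.8]
opening: 0.0003
```

```bash
python3 -c "
from h import *
st(); dl(.632,.227,.082,183.1)
s=snapshot('top');crop(s,180,100,440,270,3,'t22')
s=snapshot('scene');crop(s,240,140,420,260,4,'s22')"
```

```text
t 36.5 tcp [0.6274 0.2308 0.116 ] ori [-179.71   -0.82 -176.64] F [-0.2  0.1  0.8] open 0.0003
shift units [ 0.018 -0.015 -0.136] turn units [ 0.0009 -0.0022 -0.0007]
```

View pics/t22.png

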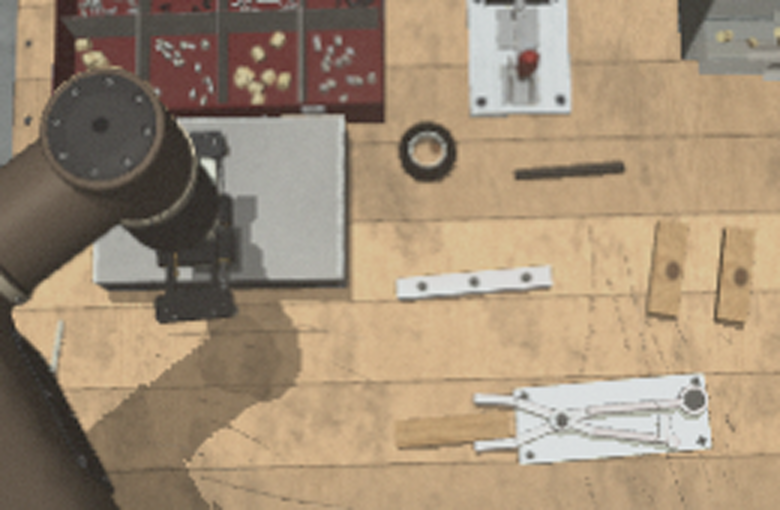

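View pics/s22.png

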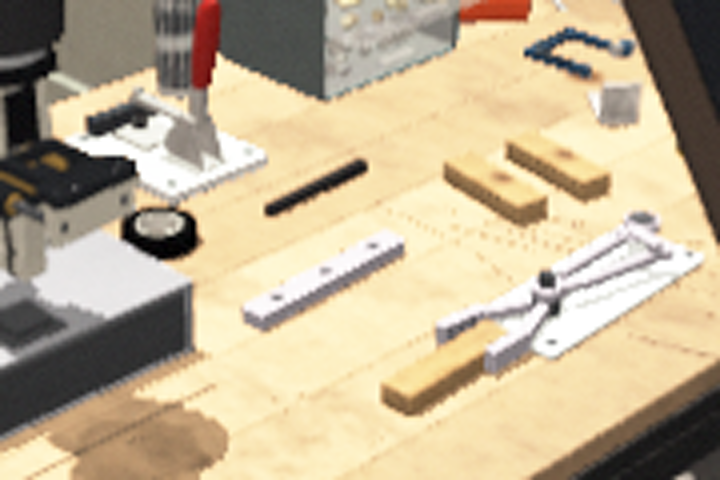

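send_rows(commands=[[1,[0.018,-0.015,-0.03],[0,-0.0022,0]],[1,[0,0,-0.05],[0,0,0]],[1,[0,0,-0.04],[0,0,0]],[1,[0,0,-0.015],[0,0,0]]])

```text
clock: 37.0
tool_pos: [0.6326, 0.2245, 0.0828]
orientation: [-179.8, 0.1, -176.9]
force: [-0.1, 0.9, 0.1]
opening: 0.0002
```

send_rows(commands=[[1,[0,0,-0.012],[0,0,0]]])

```text
clock: 37.1
tool_pos: [0.6325, 0.2243, 0.0793]
orientation: [-179.8, 0.1, -176.9]
force: [-0.3, -0.6, 0.3]
opening: 0.0003
```

send_rows(commands=[[1,[0,0,-0.012],[0,0,0]]])

```text
clock: 37.2
tool_pos: [0.6325, 0.2242, 0.0762]
orientation: [-179.7, 0.1, -176.9]
force: [-1.5, 0.8, 4.4]
opening: 0.0004
```

send_rows(commands=[[1,[0,0,-0.01],[0,0,0]]])

```text
clock: 37.3
tool_pos: [0.6326, 0.2243, 0.074]
orientation: [-179.7, 0.1, -176.9]
force: [-1.3, -1.2, 2.9]
opening: 0.0004
```

send_rows(commands=[[1,[0,0,-0.008],[0,0,0]]])

```text
clock: 37.4
tool_pos: [0.6326, 0.2243, 0.0723]
orientation: [-179.7, 0.1, -176.9]
force: [-2.4, -0.9, 3.6]
opening: 0.0004
```

send_rows(commands=[[1,[0,0,-0.006],[0,0,0]]])

```text
clock: 37.5
tool_pos: [0.6325, 0.2243, 0.071]
orientation: [-179.7, 0.1, -176.8]
force: [-3.2, -0.8, 4.6]
opening: 0.0005
```

```bash
python3 -c "
from h import *
st()
s=snapshot('top');crop(s,180,100,440,270,3,'t23')"
```

```text
t 37.5 tcp [0.6325 0.2243 0.071 ] ori [-1.7973e+02  8.0000e-02 -1.7684e+02] F [-3.2 -0.8  4.6] open 0.0005
```

View pics/t23.png

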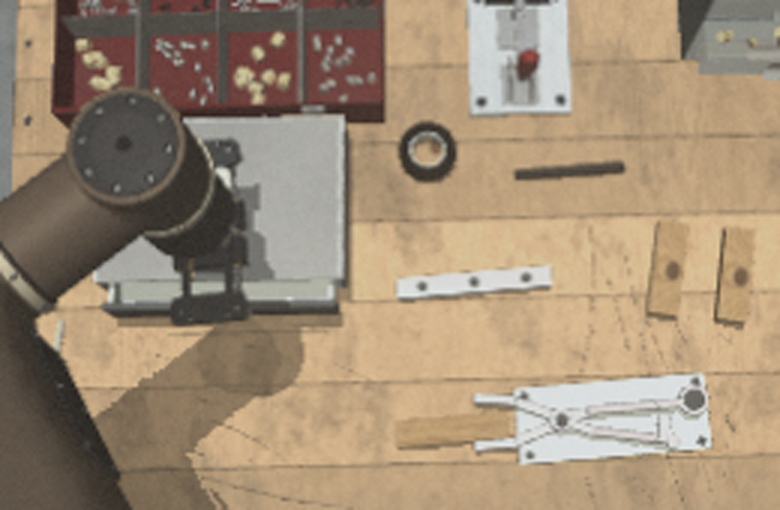

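send_rows(commands=[[1,[0,0,0.05],[0,0,0]],[1,[0,0,0.1],[0,0,0]],[1,[0,-0.05,0.1],[0,0,0]],[0.36,[-0.06,-0.12,0.05],[0,0,0]],[0.36,[-0.1,-0.14,0],[0,0,0]],[0.36,[-0.12,-0.15,0],[0,0,0]],[0.36,[-0.12,-0.15,0],[0,0,0]],[0.36,[-0.12,-0.15,0],[0,0,0]],[0.36,[-0.12,-0.12,0],[0,0,0]],[0.36,[-0.06,-0.06,0],[0,0,0]],[0.36,[0,0,0],[0,0,0]],[0.36,[0,0,0],[0,0,0]]])

```text
clock: 38.75
tool_pos: [0.4534, -0.0157, 0.1558]
orientation: [-180.0, 0.8, -176.8]
force: [0.4, 0.5, 0.7]
opening: 0.0556
```

```bash
python3 -c "
from h import *
st(); dl(.431,-.0235,.06,183.1)
s=snapshot('top');crop(s,180,100,440,270,3,'t24')
s=snapshot('scene');crop(s,120,140,420,300,2.6,'s24')"
```

```text
t 38.75 tcp [ 0.4534 -0.0157  0.1558] ori [-180.      0.8  -176.76] F [0.4 0.5 0.7] open 0.0556
shift units [-0.09  -0.031 -0.383] turn units [-0.0001  0.0022 -0.0004]
```

View pics/t24.png

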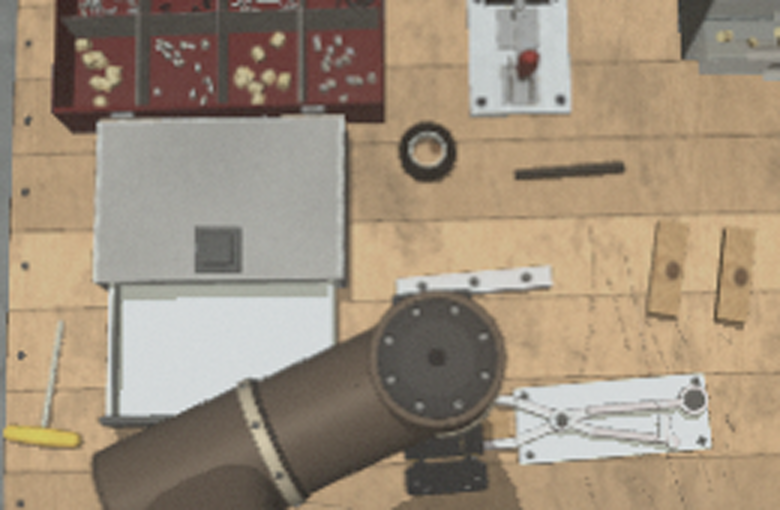

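View pics/s24.png

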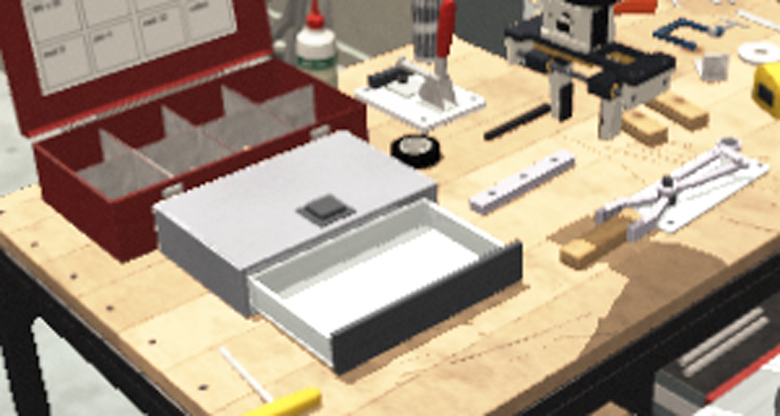

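send_rows(commands=[[0.36,[-0.045,-0.015,-0.04],[0,0.001,0]],[0.36,[-0.045,-0.015,-0.08],[0,0.001,0]],[0.36,[0,0,-0.1],[0,0,0]],[0.36,[0,0,-0.1],[0,0,0]],[0.36,[0,0,0],[0,0,0]],[0.36,[0,0,0],[0,0,0]]])

```text
clock: 39.45
tool_pos: [0.4298, -0.0211, 0.0706]
orientation: [-180.0, -0.2, -176.5]
force: [-0.1, 0.1, 0.5]
opening: 0.0566
```

```bash
python3 -c "
from h import *
st(); dl(.431,-.0235,.004,183.1)"
```

```text
t 39.45 tcp [ 0.4298 -0.0211  0.0706] ori [-179.99   -0.2  -176.52] F [-0.1  0.1  0.5] open 0.0566
shift units [ 0.005 -0.01  -0.266] turn units [ 0.0001 -0.0005 -0.001 ]
```

send_rows(commands=[[0.36,[0.002,-0.01,-0.05],[0,0,-0.001]],[0.36,[0,0,-0.06],[0,0,0]],[0.36,[0,0,-0.07],[0,0,0]],[0.36,[0,0,-0.05],[0,0,0]],[0.36,[0,0,0],[0,0,0]]])

```text
clock: 39.95
tool_pos: [0.4345, -0.0214, 0.016]
orientation: [179.9, 0.2, -176.7]
force: [0.1, 0.5, 0.2]
opening: 0.0561
```

```bash
python3 -c "
from h import *
st(); dl(.431,-.0235,.004,183.1)
s=snapshot('scene');crop(s,300,180,400,260,7,'s25')"
```

```text
t 39.95 tcp [ 0.4345 -0.0214  0.016 ] ori [ 179.92    0.19 -176.74] F [0.1 0.5 0.2] open 0.0561
shift units [-0.014 -0.008 -0.048] turn units [-0.0002  0.0005 -0.0004]
```

View pics/s25.png

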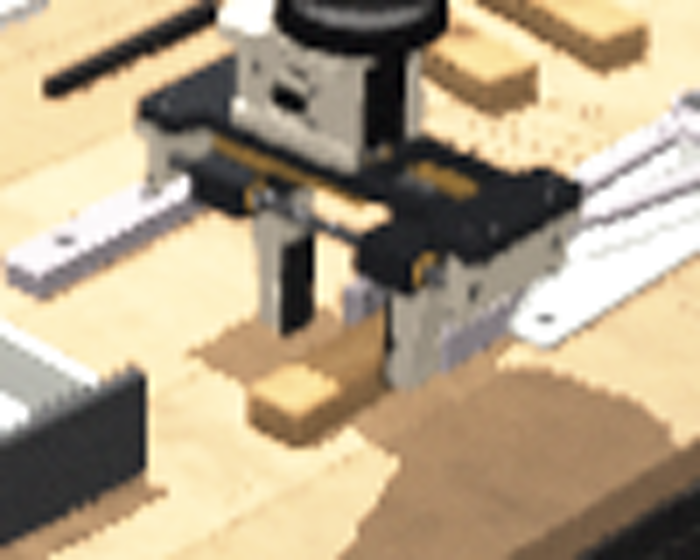

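send_rows(commands=[[0.36,[-0.012,0,-0.025],[0,0,0]],[0.36,[0,0,-0.02],[0,0,0]],[0.36,[0,0,0],[0,0,0]],[0.8,[0,0,0],[0,0,0]],[0.8,[0,0,0],[0,0,0]],[0.8,[0,0,0],[0,0,0]],[0.8,[0,0,0],[0,0,0]],[0.8,[0,0,0],[0,0,0]]])

```text
clock: 40.8
tool_pos: [0.4341, -0.0203, 0.0079]
orientation: [179.8, 0.5, -176.7]
force: [0.2, -0.3, 0.2]
opening: 0.0298
```

send_rows(commands=[[0.8,[0,0,0.06],[0,0,0]],[0.8,[0,0,0.1],[0,0,0]],[0.8,[0,0,0.12],[0,0,0]],[0.8,[0,0,0.12],[0,0,0]],[0.8,[0,0,0.05],[0,0,0.01]],[0.8,[0.03,0.06,0],[0,0,0.018]],[0.8,[0.04,0.09,0],[0,0,0.02]],[0.8,[0.04,0.09,0],[0,0,0.02]],[0.8,[0.04,0.09,0],[0,0,0.02]],[0.8,[0.04,0.09,0],[0,0,0.02]],[0.8,[0.04,0.09,0],[0,0,0.02]],[0.8,[0,0,0],[0,0,0]]])

```text
clock: 42.0
tool_pos: [0.491, 0.1109, 0.1255]
orientation: [179.9, 0.6, -128.9]
force: [0.1, -0.1, -0.5]
opening: 0.03
```

```bash
python3 -c "
from h import *
st(); dl(.520,.290,.11,269.4)
s=snapshot('top');crop(s,180,100,440,270,3,'t26')
s=snapshot('scene');crop(s,120,140,420,300,2.6,'s26')"
```

```text
t 42.0 tcp [0.491  0.1109 0.1255] ori [ 179.92    0.55 -128.87] F [ 0.1 -0.1 -0.5] open 0.03
shift units [ 0.116  0.717 -0.062] turn units [-0.0015  0.0003  0.1063]
```

View pics/s26.png

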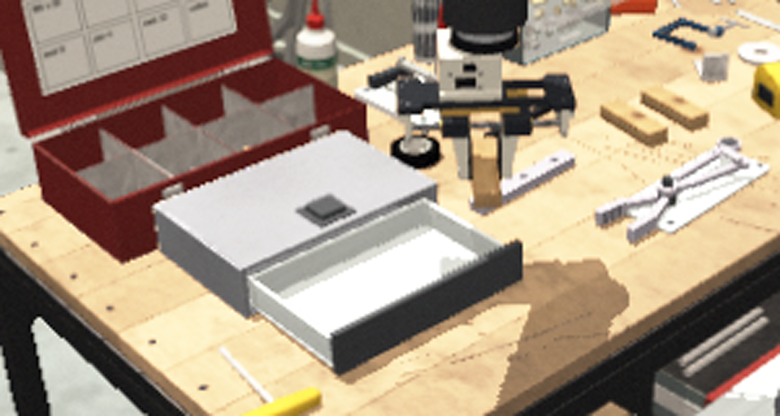

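send_rows(commands=[[0.8,[0.01,0.06,0],[0,0,0.014]],[0.8,[0.012,0.09,0],[0,0,0.018]],[0.8,[0.012,0.1,0],[0,0,0.018]],[0.8,[0.012,0.1,0],[0,0,0.018]],[0.8,[0.012,0.1,0],[0,0,0.018]],[0.8,[0.012,0.1,0],[0,0,0.014]],[0.8,[0.012,0.08,0],[0,0,0.006]],[0.8,[0.01,0.06,0],[0,0,0]],[0.8,[0,0.03,0],[0,0,0]],[0.8,[0,0,0],[0,0,0]],[0.8,[0,0,0],[0,0,0]]])

```text
clock: 43.2
tool_pos: [0.5083, 0.2859, 0.124]
orientation: [179.6, 0.2, -91.2]
force: [-0.4, 0.3, -2.1]
opening: 0.0295
```

```bash
python3 -c "
from h import *
st(); dl(.518,.290,.08,269.4)
s=snapshot('scene');crop(s,120,140,420,300,2.6,'s27')"
```

```text
t 43.2 tcp [0.5083 0.2859 0.124 ] ori [179.6    0.2  -91.21] F [-0.4  0.3 -2.1] open 0.0295
shift units [ 0.039  0.016 -0.176] turn units [-0.0006 -0.0011  0.0017]
```

View pics/s27.png

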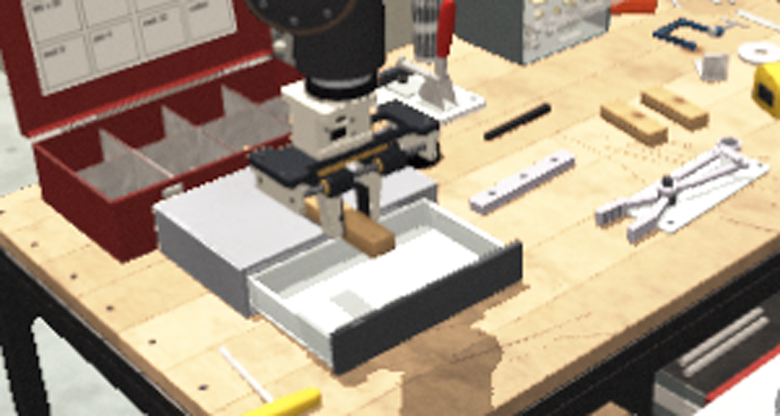

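send_rows(commands=[[0.8,[0.02,0.008,-0.04],[0,-0.001,0.0017]],[0.8,[0.018,0.008,-0.05],[0,0,0]],[0.8,[0,0,-0.05],[0,0,0]],[0.8,[0,0,0],[0,0,0]],[0.8,[0,0,0],[0,0,0]]])

```text
clock: 43.75
tool_pos: [0.5181, 0.2875, 0.085]
orientation: [179.9, 0.1, -90.7]
force: [-0.0, 0.6, -0.9]
opening: 0.0296
```

```bash
python3 -c "
from h import *
st(); dl(.518,.290,.02,269.4)
s=snapshot('top');crop(s,180,150,300,260,6,'t28')"
```

```text
t 43.75 tcp [0.5181 0.2875 0.085 ] ori [ 1.7992e+02  1.4000e-01 -9.0730e+01] F [-0.   0.6 -0.9] open 0.0296
shift units [-0.    0.01 -0.26] turn units [-0.0004 -0.0002  0.0004]
```

View pics/t28.png

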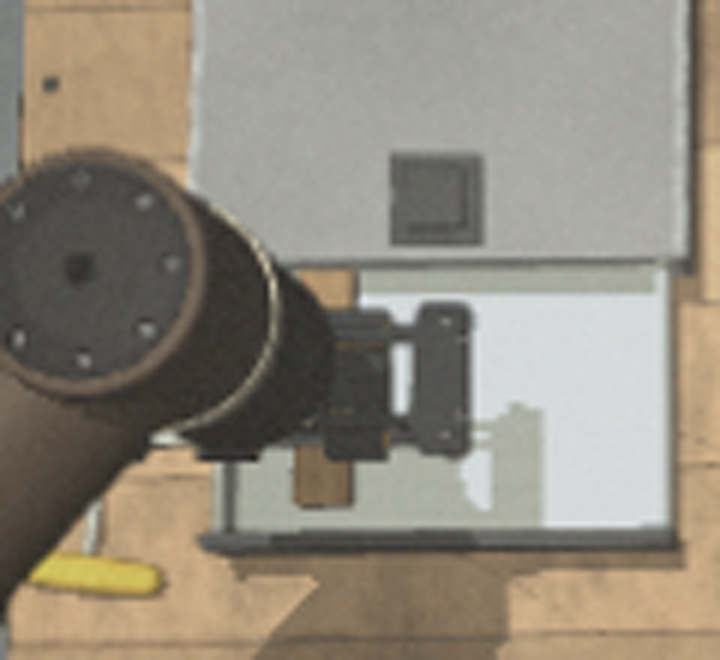

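```bash
python3 -c "
from h import *
s=snapshot('top')
print('block end',p2w(s,[(180+323/6,150+507/6)],.098))
print('panel in/out top',p2w(s,[(180+450/6,150+528/6),(180+450/6,150+548/6)],.058))
print('side walls inner',p2w(s,[(180+660/6,150+400/6),(180+234/6,150+500/6)],.045))
print('wall inner left bottom', p2w(s,[(180+234/6,150+500/6)],.045))
"
```

```text
block end [[0.45952671 0.28440423 0.098     ]]
panel in/out top [[0.44947104 0.22184001 0.058     ]
 [0.43836465 0.22186995 0.058     ]]
side walls inner [[0.5197602  0.10504708 0.045     ]
 [0.46876684 0.34684817 0.045     ]]
wall inner left bottom [[0.46876684 0.34684817 0.045     ]]
```

send_rows(commands=[[0.8,[0.002,0.008,-0.04],[0,0,0]],[0.8,[0,0,-0.06],[0,0,0]],[0.8,[0,0,-0.06],[0,0,0]],[0.8,[0,0,-0.05],[0,0,0]],[0.8,[0,0,0],[0,0,0]]])

```text
clock: 44.35
tool_pos: [0.5193, 0.2912, 0.0313]
orientation: [-179.9, 0.3, -90.7]
force: [-1.2, -0.3, -0.2]
opening: 0.0296
```

```bash
python3 -c "
from h import *
st(); dl(.518,.290,.019,269.4)"
```

```text
t 44.35 tcp [0.5193 0.2912 0.0313] ori [-179.91    0.34  -90.71] F [-1.2 -0.3 -0.2] open 0.0296
shift units [-0.005 -0.005 -0.049] turn units [-0.0009  0.0003  0.0003]
```

send_rows(commands=[[0.8,[-0.003,0,-0.03],[0,0,0]],[0.8,[0,0,-0.015],[0,0,0]],[0.8,[0,0,0],[0,0,0]]])

```text
clock: 44.65
tool_pos: [0.519, 0.2917, 0.0198]
orientation: [-179.9, 0.4, -90.7]
force: [0.2, 0.8, 0.1]
opening: 0.0298
```

send_rows(commands=[[0.7,[0,0,0],[0,0,0]],[0.56,[0,0,0],[0,0,0]],[0.56,[0,0,0],[0,0,0]],[0.56,[0,0,0.05],[0,0,0]],[0.56,[0,0,0.1],[0,0,0]],[0.56,[0,0,0.15],[0,0,0]],[0.56,[0,0,0.15],[0,0,0]],[0.56,[0,-0.05,0.1],[0,0,0]],[0.56,[0.05,-0.15,0],[0,0,-0.005]],[0.4,[0.05,-0.18,0],[0,0,-0.01]],[0.4,[0.05,-0.18,0],[0,0,-0.01]],[0.4,[0.05,-0.18,0],[0,0,-0.01]]])

```text
clock: 45.85
tool_pos: [0.5713, 0.1068, 0.1762]
orientation: [-179.2, 0.9, -103.1]
force: [1.7, 0.4, 0.2]
opening: 0.0514
```

```bash
python3 -c "
from h import *
st(); 
s=snapshot('top');crop(s,180,150,440,260,3,'t29'); blobs(s,.017,.03,(.5,.75,-.5,-.15))
s=snapshot('scene');crop(s,120,140,420,300,2.6,'s29')"
```

```text
t 45.85 tcp [0.5713 0.1068 0.1762] ori [-179.16    0.85 -103.07] F [1.7 0.4 0.2] open 0.0514
[396 173  14  32 308] c [ 0.6099 -0.2823] rect c [ 610.3 -282.2] sz [ 35.8 110.3] long ang -10.1 z 0.0228
[419 175  13  32 307] c [ 0.6012 -0.3616] rect c [ 600.9 -361.3] sz [ 36.8 110.9] long ang -9.2 z 0.0224
```

View pics/s29.png

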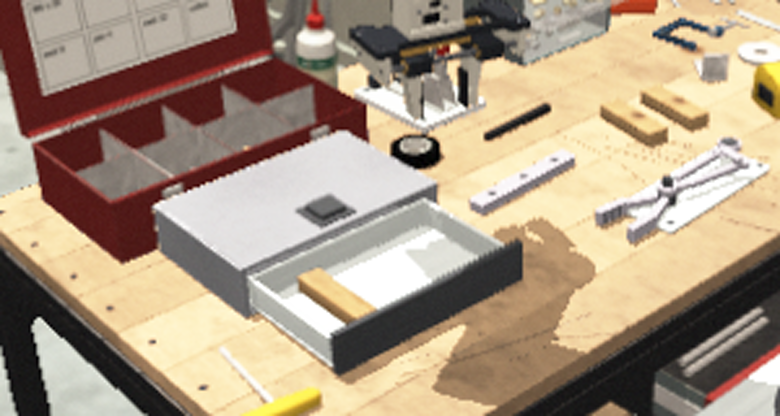

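View pics/t29.png

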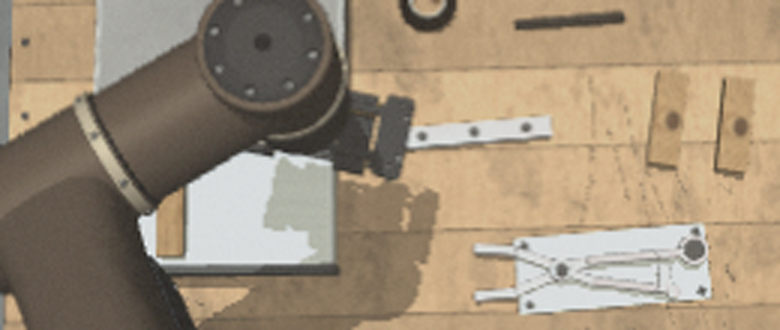

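send_rows(commands=[[0.39,[0.01,-0.12,0],[0,0,0.003]],[0.39,[0.015,-0.18,0],[0,0,0.003]],[0.39,[0.015,-0.18,0],[0,0,0.002]],[0.39,[0.015,-0.18,0],[0,0,0]],[0.39,[0.015,-0.18,0],[0,0,0]],[0.39,[0.015,-0.18,0],[0,0,0]],[0.39,[0.015,-0.18,0],[0,0,0]],[0.39,[0.015,-0.18,0],[0,0,0]],[0.39,[0.01,-0.1,0],[0,0,0]],[0.39,[0,0,0],[0,0,0]],[0.39,[0,0,0],[0,0,0]]])

```text
clock: 47.05
tool_pos: [0.6043, -0.2803, 0.1898]
orientation: [-178.4, 1.0, -100.1]
force: [-0.0, -0.2, 0.4]
opening: 0.0534
```

```bash
python3 -c "
from h import *
st(); dl(.610,-.282,.06,259.9)"
```

```text
t 47.05 tcp [ 0.6043 -0.2803  0.1898] ori [-178.38    0.97 -100.1 ] F [-0.  -0.2  0.4] open 0.0534
shift units [ 0.023 -0.007 -0.519] turn units [-0.0018  0.0049  0.    ]
```

send_rows(commands=[[0.39,[0.012,-0.004,-0.06],[-0.001,0.0025,0]],[0.39,[0.011,-0.003,-0.12],[-0.001,0.0024,0]],[0.39,[0,0,-0.14],[0,0,0]],[0.39,[0,0,-0.12],[0,0,0]],[0.39,[0,0,-0.06],[0,0,0]],[0.39,[0,0,0],[0,0,0]],[0.39,[0,0,0],[0,0,0]]])

```text
clock: 47.75
tool_pos: [0.6116, -0.2732, 0.0612]
orientation: [180.0, -0.2, -99.5]
force: [0.2, 0.6, 0.5]
opening: 0.0531
```

```bash
python3 -c "
from h import *
st(); dl(.610,-.282,.006,259.9)
s=snapshot('scene');crop(s,320,150,420,230,6,'s30')
s=snapshot('top');crop(s,320,150,450,240,5,'t30')"
```

```text
t 47.75 tcp [ 0.6116 -0.2732  0.0612] ori [179.96  -0.18 -99.53] F [0.2 0.6 0.5] open 0.0531
shift units [-0.006 -0.035 -0.221] turn units [ 0.0005 -0.0002 -0.0016]
```

View pics/s30.png

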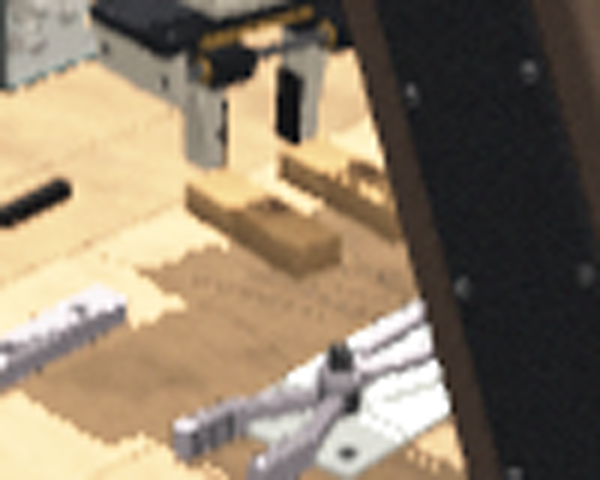

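View pics/t30.png

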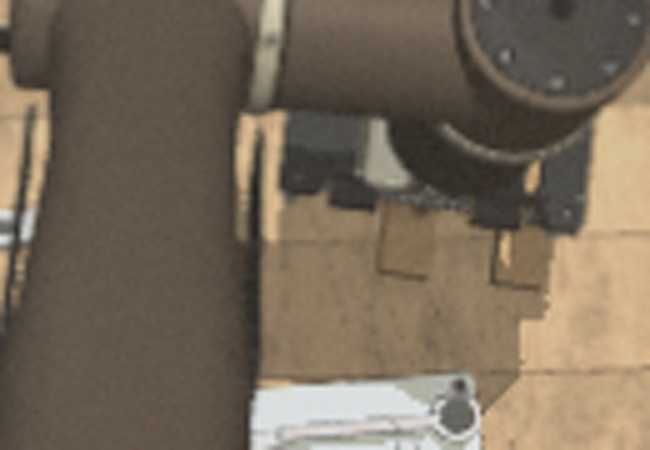

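send_rows(commands=[[0.39,[-0.006,-0.02,0],[0,0,-0.0016]],[0.39,[0,-0.014,-0.03],[0,0,0]],[0.39,[0,0,-0.04],[0,0,0]],[0.39,[0,0,0],[0,0,0]]])

```text
clock: 48.25
tool_pos: [0.6123, -0.2832, 0.0469]
orientation: [-179.6, -0.2, -100.2]
force: [-0.9, 0.6, -0.5]
opening: 0.0535
```

```bash
python3 -c "
from h import *
st(); dl(.610,-.282,.006,259.9)"
```

```text
t 48.25 tcp [ 0.6123 -0.2832  0.0469] ori [-1.7960e+02 -1.7000e-01 -1.0018e+02] F [-0.9  0.6 -0.5] open 0.0535
shift units [-0.009  0.005 -0.164] turn units [0.0007 0.001  0.0002]
```

send_rows(commands=[[0.39,[-0.006,0.004,-0.04],[0.0007,0.001,0]],[0.39,[0,0,-0.05],[0,0,0]],[0.39,[0,0,-0.04],[0,0,0]],[0.39,[0,0,-0.02],[0,0,0]],[0.39,[0,0,0],[0,0,0]],[0.75,[0,0,0],[0,0,0]],[0.75,[0,0,0],[0,0,0]],[0.75,[0,0,0],[0,0,0]],[0.75,[0,0,0],[0,0,0]]])

```text
clock: 49.15
tool_pos: [0.6101, -0.2823, 0.0052]
orientation: [179.9, 0.0, -100.2]
force: [0.3, -0.1, -0.9]
opening: 0.0352
```

```bash
python3 -c "
from h import *
st()"
```

```text
t 49.15 tcp [ 0.6101 -0.2823  0.0052] ori [ 1.7989e+02  2.0000e-02 -1.0019e+02] F [ 0.3 -0.1 -0.9] open 0.0352
```

send_rows(commands=[[0.75,[0,0,0.08],[0,0,0]],[0.75,[0,0,0.15],[0,0,0]],[0.75,[0,0.05,0.17],[0,0,0]],[0.75,[-0.02,0.12,0.08],[0,0,0.003]],[0.75,[-0.03,0.18,0],[0,0,0.004]],[0.75,[-0.03,0.18,0],[0,0,0.004]],[0.75,[-0.03,0.18,0],[0,0,0.004]],[0.75,[-0.03,0.18,0],[0,0,0.004]],[0.75,[-0.03,0.18,0],[0,0,0.004]],[0.75,[-0.03,0.18,0],[0,0,0.003]],[0.75,[-0.03,0.18,0],[0,0,0]],[0.75,[-0.03,0.18,0],[0,0,0]]])

```text
clock: 50.35
tool_pos: [0.5416, 0.1295, 0.1342]
orientation: [-179.6, 0.2, -90.9]
force: [1.6, -0.2, -0.3]
opening: 0.0347
```

```bash
python3 -c "
from h import *
st(); dl(.527,.222,.10,269.4)"
```

```text
t 50.35 tcp [0.5416 0.1295 0.1342] ori [-179.6     0.21  -90.94] F [ 1.6 -0.2 -0.3] open 0.0347
shift units [-0.058  0.37  -0.137] turn units [-0.0006  0.0011  0.001 ]
```

send_rows(commands=[[0.75,[-0.015,0.1,0],[0,0.001,0.001]],[0.75,[-0.015,0.12,0],[0,0,0]],[0.75,[-0.01,0.08,0],[0,0,0]],[0.75,[0,0.03,0],[0,0,0]],[0.75,[0,0,0],[0,0,0]],[0.75,[0,0,0],[0,0,0]]])

```text
clock: 50.95
tool_pos: [0.5296, 0.2213, 0.1367]
orientation: [-179.8, 0.4, -90.1]
force: [-0.7, -0.1, -0.5]
opening: 0.0345
```

```bash
python3 -c "
from h import *
st(); dl(.527,.222,.06,269.4)"
```

```text
t 50.95 tcp [0.5296 0.2213 0.1367] ori [-179.76    0.41  -90.12] F [-0.7 -0.1 -0.5] open 0.0345
shift units [-0.01   0.003 -0.307] turn units [-0.0011  0.0007 -0.0013]
```

send_rows(commands=[[0.75,[-0.01,0.003,-0.06],[-0.001,0,-0.0013]],[0.75,[0,0,-0.08],[0,0,0]],[0.75,[0,0,-0.08],[0,0,0]],[0.75,[0,0,-0.06],[0,0,0]],[0.75,[0,0,0],[0,0,0]],[0.75,[0,0,0],[0,0,0]]])

```text
clock: 51.55
tool_pos: [0.5286, 0.2156, 0.0664]
orientation: [-179.7, 0.1, -91.0]
force: [-0.4, -0.2, -0.3]
opening: 0.0347
```

```bash
python3 -c "
from h import *
st(); dl(.527,.222,.018,269.4)
s=snapshot('scene');crop(s,120,140,420,300,2.6,'s31')"
```

```text
t 51.55 tcp [0.5286 0.2156 0.0664] ori [-1.7965e+02  1.0000e-01 -9.1010e+01] F [-0.4 -0.2 -0.3] open 0.0347
shift units [-0.006  0.026 -0.193] turn units [-0.0003  0.001   0.0011]
```

View pics/s31.png

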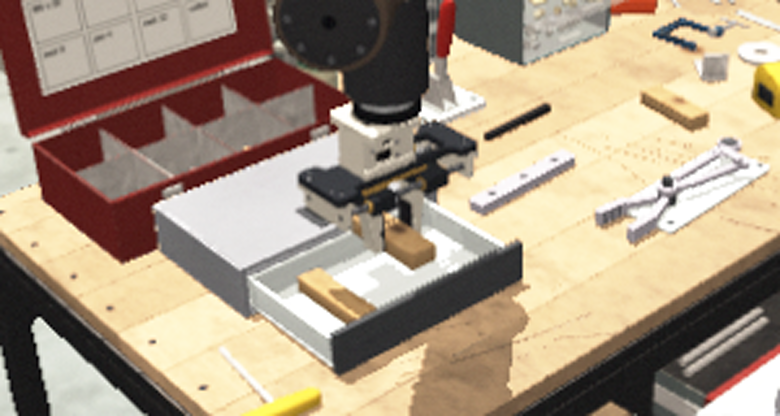

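send_rows(commands=[[0.75,[-0.006,0.026,-0.04],[0,0.001,0.0011]],[0.75,[0,0,-0.05],[0,0,0]],[0.75,[0,0,-0.05],[0,0,0]],[0.75,[0,0,-0.02],[0,0,0]],[0.75,[0,0,0],[0,0,0]]])

```text
clock: 52.1
tool_pos: [0.5279, 0.223, 0.0249]
orientation: [-179.9, 0.2, -90.6]
force: [-0.3, 0.2, -0.5]
opening: 0.0347
```

```bash
python3 -c "
from h import *
st(); dl(.527,.222,.0165,269.4)"
```

```text
t 52.1 tcp [0.5279 0.223  0.0249] ori [-179.9     0.22  -90.6 ] F [-0.3  0.2 -0.5] open 0.0347
shift units [-0.004 -0.004 -0.033] turn units [-0.0006  0.0003  0.    ]
```

send_rows(commands=[[0.75,[0,0,-0.02],[0,0,0]],[0.75,[0,0,-0.01],[0,0,0]],[0.75,[0,0,0],[0,0,0]],[0.6,[0,0,0],[0,0,0]],[0.48,[0,0,0],[0,0,0]],[0.48,[0,0,0],[0,0,0]],[0.48,[0,0,0.05],[0,0,0]],[0.48,[0,0,0.12],[0,0,0]],[0.48,[0,0,0.15],[0,0,0]],[0.48,[0,0,0.15],[0,0,0]],[0.39,[0.01,-0.08,0.06],[0,0,-0.003]],[0.39,[0.02,-0.15,0],[0,0,-0.004]]])

```text
clock: 53.3
tool_pos: [0.5362, 0.167, 0.1605]
orientation: [-179.6, 0.3, -92.9]
force: [0.8, -0.8, -1.0]
opening: 0.0523
```

send_rows(commands=[[0.39,[0.02,-0.18,0],[0,0,-0.004]],[0.39,[0.02,-0.18,0],[0,0,-0.004]],[0.39,[0.02,-0.18,0],[0,0,-0.004]],[0.39,[0.02,-0.18,0],[0,0,-0.004]],[0.39,[0.02,-0.18,0],[0,0,-0.003]],[0.39,[0.02,-0.18,0],[0,0,0]],[0.39,[0.02,-0.18,0],[0,0,0]],[0.39,[0.02,-0.18,0],[0,0,0]],[0.39,[0.02,-0.18,0],[0,0,0]],[0.39,[0.02,-0.15,0],[0,0,0]],[0.39,[0,-0.05,0],[0,0,0]],[0.39,[0,0,0],[0,0,0]]])

```text
clock: 54.5
tool_pos: [0.587, -0.3096, 0.1797]
orientation: [-178.5, 0.6, -99.9]
force: [-1.0, 0.9, 0.4]
opening: 0.0535
```

```bash
python3 -c "
from h import *
st(); dl(.600,-.361,.08,260.8)
s=snapshot('top');crop(s,180,100,450,270,2.9,'t32'); blobs(s,.017,.03,(.5,.75,-.5,-.15))
s=snapshot('scene');crop(s,120,140,420,300,2.6,'s32')"
```

```text
t 54.5 tcp [ 0.587  -0.3096  0.1797] ori [-178.47    0.59  -99.94] F [-1.   0.9  0.4] open 0.0535
shift units [ 0.052 -0.206 -0.399] turn units [-0.0009  0.0045  0.0021]
[419 192  11  16 141] c [ 0.57   -0.3568] rect c [ 570.2 -356.3] sz [34.8 51.7] long ang -3.5 z 0.0223
```

View pics/t32.png

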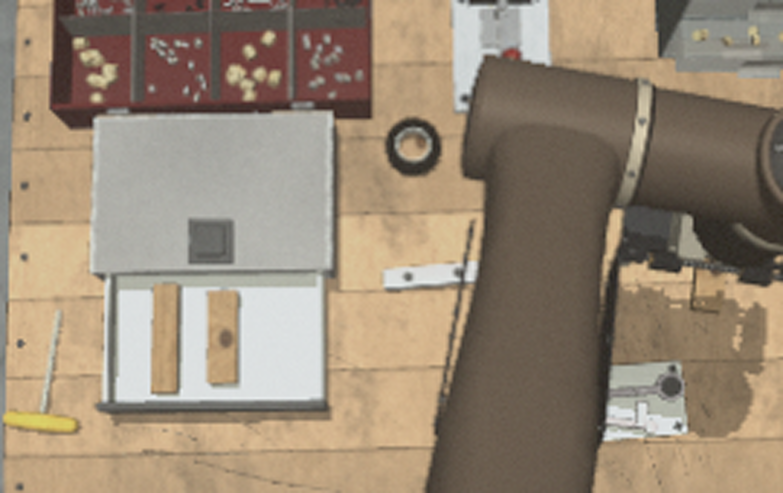

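View pics/s32.png

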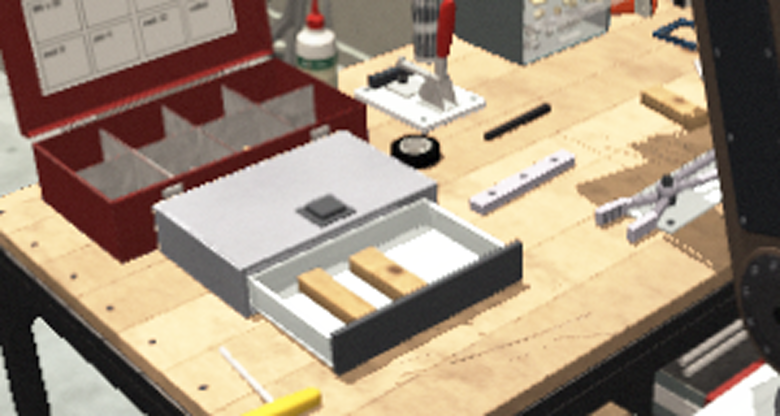

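send_rows(commands=[[0.36,[0.026,-0.1,0],[0,0.0022,0.002]],[0.36,[0.026,-0.1,-0.03],[0,0.0022,0]],[0.36,[0,0,-0.1],[0,0,0]],[0.36,[0,0,-0.12],[0,0,0]],[0.36,[0,0,-0.1],[0,0,0]],[0.36,[0,0,0],[0,0,0]],[0.36,[0,0,0],[0,0,0]]])

```text
clock: 55.3
tool_pos: [0.6038, -0.3482, 0.0966]
orientation: [-179.7, 0.3, -98.4]
force: [0.3, -0.2, 0.6]
opening: 0.0561
```

```bash
python3 -c "
from h import *
st(); dl(.600,-.361,.05,260.8)
s=snapshot('scene');crop(s,320,140,440,220,6,'s33')"
```

```text
t 55.3 tcp [ 0.6038 -0.3482  0.0966] ori [-179.7     0.33  -98.39] F [ 0.3 -0.2  0.6] open 0.0561
shift units [-0.015 -0.051 -0.186] turn units [-0.0008  0.001  -0.0023]
```

View pics/s33.png

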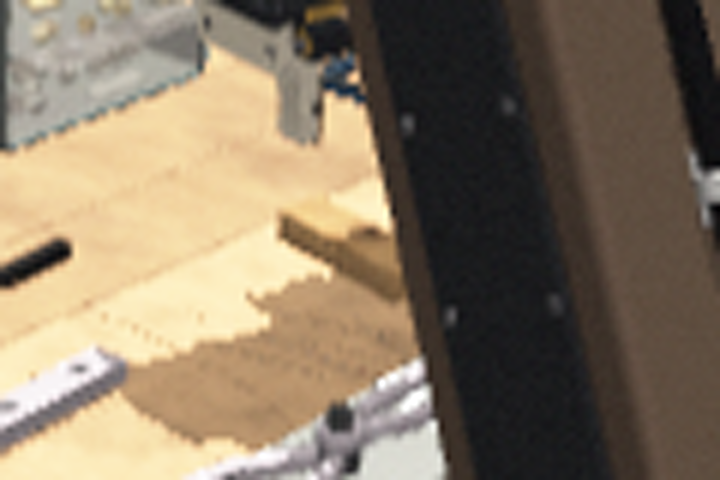

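send_rows(commands=[[0.36,[-0.008,-0.026,-0.03],[0,0.001,-0.0023]],[0.36,[-0.007,-0.025,-0.05],[0,0,0]],[0.36,[0,0,-0.06],[0,0,0]],[0.36,[0,0,0],[0,0,0]],[0.36,[0,0,0],[0,0,0]]])

```text
clock: 55.85
tool_pos: [0.6015, -0.362, 0.0629]
orientation: [-179.8, 0.2, -99.2]
force: [0.1, -0.2, -0.6]
opening: 0.0562
```

```bash
python3 -c "
from h import *
st(); dl(.600,-.361,.005,260.8)"
```

```text
t 55.85 tcp [ 0.6015 -0.362   0.0629] ori [-179.75    0.23  -99.25] F [ 0.1 -0.2 -0.6] open 0.0562
shift units [-0.006  0.004 -0.232] turn units [-0.0005  0.0008  0.0001]
```

send_rows(commands=[[0.36,[-0.004,0.004,-0.04],[0,0,0]],[0.36,[0,0,-0.06],[0,0,0]],[0.36,[0,0,-0.06],[0,0,0]],[0.36,[0,0,-0.04],[0,0,0]],[0.36,[0,0,-0.01],[0,0,0]],[0.36,[0,0,0],[0,0,0]]])

```text
clock: 56.45
tool_pos: [0.5996, -0.3606, 0.0046]
orientation: [-179.9, 0.2, -99.3]
force: [0.2, -0.4, -0.4]
opening: 0.0561
```

```bash
python3 -c "
from h import *
st(); dl(.600,-.361,.005,260.8)"
```

```text
t 56.45 tcp [ 0.5996 -0.3606  0.0046] ori [-179.86    0.24  -99.26] F [ 0.2 -0.4 -0.4] open 0.0561
shift units [ 0.002 -0.002  0.002] turn units [-0.0006  0.0005  0.0002]
```

send_rows(commands=[[0.75,[0,0,0],[0,0,0]],[0.75,[0,0,0],[0,0,0]],[0.75,[0,0,0],[0,0,0]],[0.75,[0,0,0],[0,0,0]],[0.75,[0,0,0.08],[0,0,0]],[0.75,[0,0,0.15],[0,0,0]],[0.75,[0,0.05,0.17],[0,0,0]],[0.75,[-0.02,0.12,0.08],[0,0,0.003]],[0.75,[-0.02,0.18,0],[0,0,0.004]],[0.75,[-0.02,0.18,0],[0,0,0.004]],[0.75,[-0.02,0.18,0],[0,0,0.004]],[0.75,[-0.02,0.18,0],[0,0,0.004]]])

```text
clock: 57.65
tool_pos: [0.5738, -0.1366, 0.1319]
orientation: [-179.5, 0.2, -92.7]
force: [0.8, 1.0, -1.3]
opening: 0.035
```

send_rows(commands=[[0.75,[-0.03,0.18,0],[0,0,0.003]],[0.75,[-0.03,0.18,0],[0,0,0.002]],[0.75,[-0.03,0.18,0],[0,0,0.002]],[0.75,[-0.03,0.18,0],[0,0,0]],[0.75,[-0.03,0.18,0],[0,0,0]],[0.75,[-0.02,0.15,0],[0,0,0]],[0.75,[0,0,0],[0,0,0]],[0.75,[0,0,0],[0,0,0]]])

```text
clock: 58.45
tool_pos: [0.5282, 0.1422, 0.1368]
orientation: [-179.0, 0.5, -89.6]
force: [0.7, -1.5, -0.4]
opening: 0.0347
```

```bash
python3 -c "
from h import *
st(); dl(.527,.153,.1,269.4)"
```

```text
t 58.45 tcp [0.5282 0.1422 0.1368] ori [-178.97    0.51  -89.59] F [ 0.7 -1.5 -0.4] open 0.0347
shift units [-0.005  0.043 -0.147] turn units [-0.0014  0.0029 -0.0028]
```

send_rows(commands=[[0.75,[-0.005,0.025,-0.04],[-0.001,0.0015,-0.0028]],[0.75,[0,0.018,-0.06],[0,0.0015,0]],[0.75,[0,0,-0.08],[0,0,0]],[0.75,[0,0,-0.06],[0,0,0]],[0.75,[0,0,0],[0,0,0]],[0.75,[0,0,0],[0,0,0]]])

```text
clock: 59.05
tool_pos: [0.5267, 0.1494, 0.0706]
orientation: [179.7, 0.0, -91.1]
force: [0.3, -0.3, -0.2]
opening: 0.035
```

```bash
python3 -c "
from h import *
st(); dl(.527,.153,.06,269.4)"
```

```text
t 59.05 tcp [0.5267 0.1494 0.0706] ori [ 1.7966e+02  3.0000e-02 -9.1110e+01] F [ 0.3 -0.3 -0.2] open 0.035
shift units [ 0.001  0.014 -0.042] turn units [-0.0001 -0.0009  0.0014]
```

send_rows(commands=[[0.75,[0.001,0.014,0],[0,-0.001,0.0014]],[0.75,[0,0,-0.04],[0,0,0]],[0.75,[0,0,-0.05],[0,0,0]],[0.75,[0,0,-0.05],[0,0,0]],[0.75,[0,0,-0.02],[0,0,0]],[0.75,[0,0,0],[0,0,0]]])

```text
clock: 59.65
tool_pos: [0.5279, 0.1531, 0.0284]
orientation: [-179.8, 0.1, -90.6]
force: [1.2, -0.5, -1.0]
opening: 0.0346
```

```bash
python3 -c "
from h import *
st(); dl(.527,.153,.0155,269.4)
s=snapshot('scene');crop(s,200,180,340,290,5,'s34')"
```

```text
t 59.65 tcp [0.5279 0.1531 0.0284] ori [-1.7983e+02  1.2000e-01 -9.0630e+01] F [ 1.2 -0.5 -1. ] open 0.0346
shift units [-0.004 -0.    -0.052] turn units [-0.0003  0.0005  0.0001]
```

View pics/s34.png

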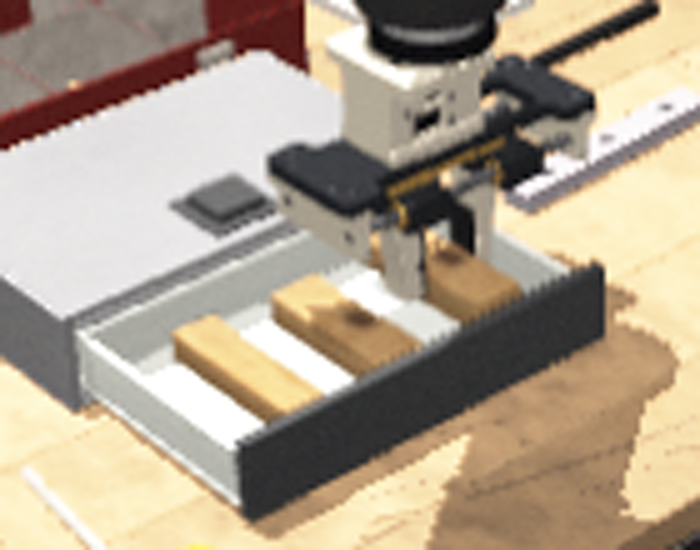

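send_rows(commands=[[0.75,[0,0,-0.03],[0,0,0]],[0.75,[0,0,-0.018],[0,0,0]],[0.75,[0,0,0],[0,0,0]],[0.6,[0,0,0],[0,0,0]],[0.5,[0,0,0],[0,0,0]],[0.5,[0,0,0],[0,0,0]],[0.5,[0,0,0.05],[0,0,0]],[0.5,[0,0,0.12],[0,0,0]],[0.5,[0,0,0.15],[0,0,0]],[0.5,[0,0,0.15],[0,0,0]],[0.5,[0,0,0.1],[0,0,0]],[0.5,[0,0,0],[0,0,0]]])

```text
clock: 60.9
tool_pos: [0.5285, 0.1528, 0.1704]
orientation: [-179.6, 0.2, -90.6]
force: [0.3, -0.2, -0.1]
opening: 0.0439
```

```bash
python3 -c "
from h import *
st()
s=snapshot('scene');crop(s,120,140,420,300,2.6,'s35')
s=snapshot('top');crop(s,180,100,450,270,2.9,'t35')"
```

```text
t 60.9 tcp [0.5285 0.1528 0.1704] ori [-179.57    0.2   -90.57] F [ 0.3 -0.2 -0.1] open 0.0439
```

View pics/s35.png

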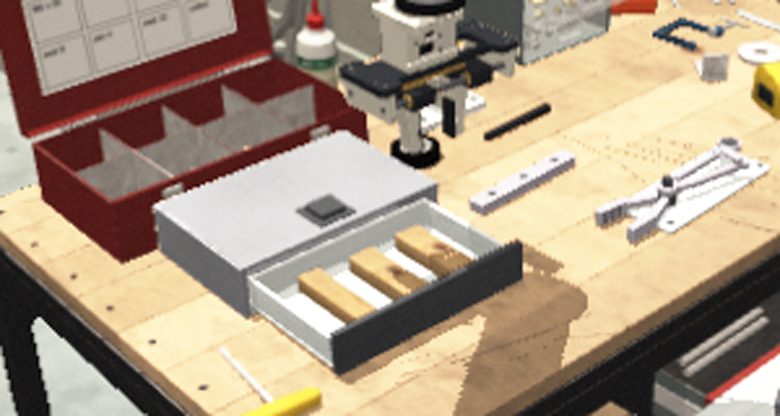

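send_rows(commands=[[1,[-0.04,0.03,0],[0,0,0]],[1,[-0.09,0.06,0],[0,0,0]],[1,[-0.12,0.08,0],[0,0,0]],[1,[-0.12,0.07,0],[0,0,0]],[1,[-0.1,0.05,0],[0,0,0]],[1,[-0.04,0,0],[0,0,0]],[1,[0,0,0],[0,0,0]],[1,[0,0,0],[0,0,0]]])

```text
clock: 61.8
tool_pos: [0.3888, 0.2235, 0.16]
orientation: [179.6, -0.4, -90.7]
force: [-0.2, -0.4, 0.2]
opening: 0.0004
```

```bash
python3 -c "
from h import *
st(); dl(.405,.226,.04,269.4)"
```

```text
t 61.8 tcp [0.3888 0.2235 0.16  ] ori [179.61  -0.45 -90.72] F [-0.2 -0.4  0.2] open 0.0004
shift units [ 0.065  0.01  -0.48 ] turn units [ 0.0012 -0.0011  0.0004]
```

send_rows(commands=[[1,[0.04,0.01,-0.05],[0.001,-0.001,0]],[1,[0,0,-0.1],[0,0,0]],[1,[0,0,-0.12],[0,0,0]],[1,[0,0,-0.12],[0,0,0]],[1,[0,0,-0.06],[0,0,0]],[1,[0,0,0],[0,0,0]],[1,[0,0,0],[0,0,0]]])

```text
clock: 62.5
tool_pos: [0.404, 0.2238, 0.0429]
orientation: [-180.0, -0.2, -91.1]
force: [-0.0, 0.9, 0.1]
opening: 0.0004
```

```bash
python3 -c "
from h import *
st(); dl(.42,.226,.037,269.4)"
```

```text
t 62.5 tcp [0.404  0.2238 0.0429] ori [-1.7997e+02 -1.6000e-01 -9.1050e+01] F [-0.   0.9  0.1] open 0.0004
shift units [ 0.064  0.009 -0.024] turn units [0.0004 0.0001 0.0013]
```

send_rows(commands=[[1,[0.03,0.009,-0.02],[0,0,0.001]],[1,[0.04,0,0],[0,0,0]],[1,[0.04,0,0],[0,0,0]],[1,[0.04,0,0],[0,0,0]],[1,[0.04,0,0],[0,0,0]],[1,[0.04,0,0],[0,0,0]],[1,[0.04,0,0],[0,0,0]]])

```text
clock: 63.2
tool_pos: [0.4752, 0.2264, 0.0395]
orientation: [179.9, -0.0, -90.8]
force: [-5.4, 2.5, 0.3]
opening: 0.0006
```

```bash
python3 -c "
from h import *
st(); dl(.59,.226,.037,269.4)"
```

```text
t 63.2 tcp [0.4752 0.2264 0.0395] ori [ 1.7986e+02 -4.0000e-02 -9.0760e+01] F [-5.4  2.5  0.3] open 0.0006
shift units [ 0.459 -0.001 -0.01 ] turn units [ 0.0001 -0.0004  0.0005]
```

send_rows(commands=[[1,[0.05,0,0],[0,0,0]],[1,[0.05,0,0],[0,0,0]],[1,[0.05,0,0],[0,0,0]],[1,[0.05,0,0],[0,0,0]],[1,[0.05,0,0],[0,0,0]],[1,[0.05,0,0],[0,0,0]],[1,[0.05,0,0],[0,0,0]]])

```text
clock: 63.9
tool_pos: [0.5637, 0.2254, 0.0396]
orientation: [179.2, -0.0, -90.9]
force: [-7.5, 3.2, 2.5]
opening: 0.0007
```

```bash
python3 -c "
from h import *
st(); dl(.59,.226,.037,269.4)"
```

```text
t 63.9 tcp [0.5637 0.2254 0.0396] ori [ 1.7924e+02 -3.0000e-02 -9.0920e+01] F [-7.5  3.2  2.5] open 0.0007
shift units [ 0.105  0.003 -0.01 ] turn units [ 0.0001 -0.0021  0.0009]
```

send_rows(commands=[[1,[0.04,0,0],[0,-0.001,0]],[1,[0.03,0,0],[0,0,0]],[1,[0.02,0,0],[0,0,0]]])

```text
clock: 64.2
tool_pos: [0.586, 0.2251, 0.0396]
orientation: [179.3, -0.0, -91.0]
force: [-7.5, 2.6, 2.4]
opening: 0.0003
```

send_rows(commands=[[1,[0.015,0,0],[0,0,0]],[1,[0.012,0,0],[0,0,0]]])

```text
clock: 64.4
tool_pos: [0.5877, 0.2249, 0.0395]
orientation: [178.6, -0.1, -91.1]
force: [-24.4, 8.3, 15.4]
opening: 0.0012
```

send_rows(commands=[[1,[0.012,0,0],[0,0,0]]])

```text
clock: 64.5
tool_pos: [0.5874, 0.2249, 0.0396]
orientation: [178.3, -0.1, -91.1]
force: [-18.9, 6.4, 11.0]
opening: 0.0008
```

send_rows(commands=[[1,[0.012,0,0],[0,0,0]]])

```text
clock: 64.6
tool_pos: [0.5873, 0.225, 0.0397]
orientation: [178.0, -0.1, -91.1]
force: [-17.0, 4.9, 9.3]
opening: 0.0003
```

Hit the stop. Back off and check.

send_rows(commands=[[1,[-0.04,0,0],[0,0,0]],[1,[-0.08,0,0],[0,-0.002,0]],[1,[-0.1,0,0],[0,-0.002,0]],[1,[-0.05,0,0],[0,0,0]],[1,[0,0,0.1],[0,0,0]],[1,[0,0,0.15],[0,0,0]],[1,[-0.05,-0.1,0.15],[0,0,0]],[1,[-0.05,-0.15,0.1],[0,0,0]],[1,[0,-0.18,0],[0,0,0]],[1,[0,-0.18,0],[0,0,0]],[1,[0,-0.1,0],[0,0,0]],[1,[0,0,0],[0,0,0]]])

```text
clock: 65.8
tool_pos: [0.5005, 0.042, 0.1761]
orientation: [-179.7, 0.2, -90.8]
force: [0.5, -0.9, 0.7]
opening: 0.0001
```

```bash
python3 -c "
from h import *
st()
s=snapshot('scene');crop(s,120,140,420,300,2.6,'s36')
s=snapshot('top');crop(s,180,100,450,270,2.9,'t36');blobs(s,.011,.03,(.3,.7,-.5,.2))"
```

```text
t 65.8 tcp [0.5005 0.042  0.1761] ori [-1.797e+02  1.700e-01 -9.084e+01] F [ 0.5 -0.9  0.7] open 0.0001
[321 188  43  11 287] c [ 0.6007 -0.075 ] rect c [600.6 -74.1] sz [ 25.1 145.4] long ang -86.6 z 0.0167
[337 228  42  22 262] c [ 0.442  -0.1143] rect c [ 441.8 -123. ] sz [ 66.3 139.5] long ang -88.0 z 0.0219
```

View pics/s36.png

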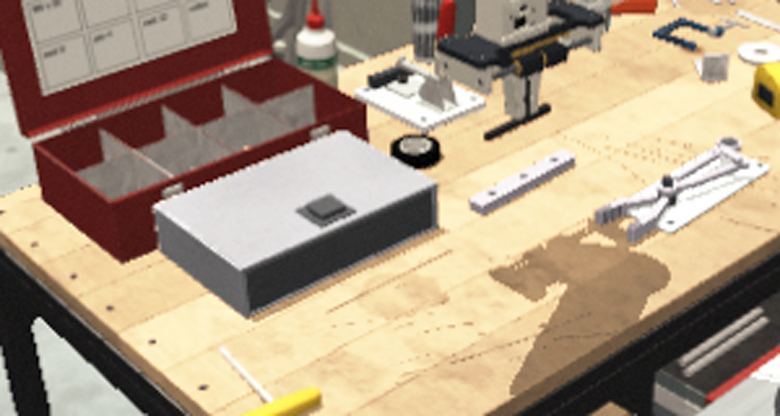

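View pics/t36.png

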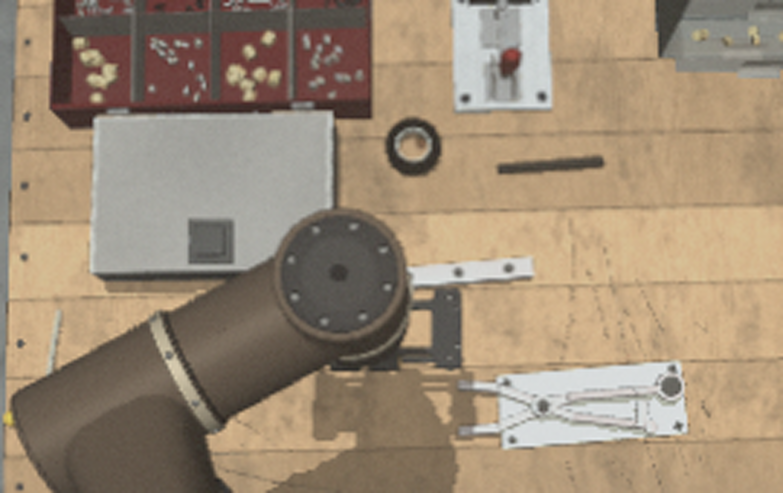

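```bash
python3 -c "
from h import *
s=snapshot('top');cv2.imwrite('pics/t37.png',s['color'])"
```

```text
(no output)
```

View pics/t37.png

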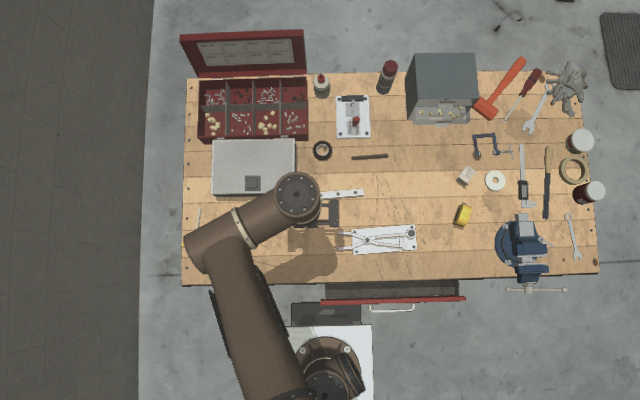

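No other wooden block is left on the bench, so I'm handing in.

```bash
python3 -c "
from h import *
st(); print(order.close_job())"
```

```text
t 65.95 tcp [0.5008 0.0447 0.1756] ori [-1.7972e+02  1.7000e-01 -9.0730e+01] F [ 0.3 -0.   0.1] open 0.0002
the job is handed in; nothing more can be done
None
```

I did the whole job in the order asked and handed it in at about 66 s of the 210 s; close_job gave no verdict.

- **Clamping:** I laid the long block about 40 mm deep between the jaws and squeezed the handles past the 0.20 rad tooth. They stayed closed after I let go.
- **Straightedge:** I laid it flush along the block with roughly 70 to 80 mm overlap and let go. A light push of about 5 N did not move it, and the top view showed no gap. I then took it off and set it on the bench.
- **Release:** I pressed the thumb pad and the clamp sprang open.
- **Putting away:** The long block and both spacers (only two were there) lay flat in the drawer. I pushed it to its stop with a peak wrist force of about 30 N.

The last pictures showed the drawer flush, and it had stayed shut for over a second. The clamp was open, and no wooden blocks were left on the bench. The tape measure and marker looked untouched. The hex key was partly hidden by the arm in the last view, but I never went near it.

- **Knocked straightedge:** It was knocked a few centimetres while I was pressing the thumb pad. It came to rest about 140 mm from the block, so I left it there.
- **Hard touch on the bench:** The straightedge was pressed on the bench with about 30 N for a moment when I first set it down.

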